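# Pack the clay stamps and pin the keeper bar

### The job

Pack up after the pottery class: lay every wooden stamp on the table flat in a pocket of its own length in the tray, the long ones in the long row and the short ones in the short row. Then set the keeper bar down over the steel pin so that it lies flat in its notches across the stamps, and lock it by sliding the hairpin clip through the hole in the pin until its hollow snaps round the shank. Leave the clay pot, the jar and the yellow block where they are.

Things in the scene. Friction and masses are not known exactly. Their poses are not given: they have to be found in the camera images.
- tray: Fixed plywood tray, 226 (x) by 162 mm (y); origin: centre of underside. Three long pockets side by side at +x, three short at -x, lengths along x, pitch 52 mm in y. Walls between pockets 20 mm over the table, x walls 22, y walls 26. Divider between the rows centred at x = -15 mm, 26 mm wide, top 26 mm over the table. Upstands to 34 mm on the y walls form 55 mm notches for the keeper bar's ends.
- pin_hole (a point): Centre of the cross hole in the upright steel pin on the divider's middle; the pin is 24 mm in diameter, its tapered top 61.5 mm above the table. The hole runs along tray y, is 12 mm wide and high, centre 44.5 mm above the table.
- pin_seat (a point): Point on the pin's axis at the divider's top, 26 mm above the table, where the underside centre of the keeper bar belongs. Seated, the bar lies along tray y with its ends in the notches, either way round, its top 38 mm above the table, just below the cross hole.
- keeper: Loose aluminium keeper bar 174 mm long (its y), 48 mm wide, 12 mm thick, about 0.14 kg, with a 30 mm hole through its middle; origin: hole centre on the underside. Blue grip rib on top, 14 mm wide (x), 30 mm long (y), 12 to 34 mm above the underside, centred at y = +70 mm. Starts flat on the table.
- clip: Loose hairpin clip, lies flat; origin: underside, front of its red grip, below the straight leg's axis. Grip base x -40..0, y -11..19 mm, 8 mm high; on it a thumb tab 14 mm wide (y -7..7), x -37..-3, 8 to 30 mm above the underside. Straight leg, 7 mm thick, along +x to 63 mm, axis 3.5 mm up: goes through the cross hole, from the side away from the bar's rib. At +y a sprung 6 mm wire leg: see clip_hug.
- clip_hug (a point): Point on the straight leg's axis, 14 mm ahead of the grip; at the cross hole's centre when the clip is home. The sprung leg beside it (hollow at 14 mm, throat at 32, flared end at 50 mm from the grip) rides over the pin's outside (push under 10 N) and snaps round it. The grip's front meets the pin 2 mm past home. Home and level, the clip's underside is 3 mm above the keeper bar.
- long0 (a point): Centre of the floor of a long pocket (107 x 40 mm, open above, floor 6 mm above the table); same axes as the tray.
- long1 (a point): Centre of the floor of a long pocket (107 x 40 mm, open above, floor 6 mm above the table); same axes as the tray.
- long2 (a point): Centre of the floor of a long pocket (107 x 40 mm, open above, floor 6 mm above the table); same axes as the tray.
- short0 (a point): Centre of the floor of a short pocket (77 x 40 mm, open above, floor 6 mm above the table); same axes as the tray.
- short1 (a point): Centre of the floor of a short pocket (77 x 40 mm, open above, floor 6 mm above the table); same axes as the tray.
- short2 (a point): Centre of the floor of a short pocket (77 x 40 mm, open above, floor 6 mm above the table); same axes as the tray.
- stamp_long0: Loose wooden clay stamp, long kind, may be absent: base 100 mm long (its x), 34 mm wide, 18 mm thick; grip ridge along the middle of its top 50 mm long, 14 mm wide (y), 18 to 40 mm above the underside. Origin: centre of underside. Either end may go either way. Starts flat on the table.
- stamp_long1: Loose wooden clay stamp, long kind, may be absent: base 100 mm long (its x), 34 mm wide, 18 mm thick; grip ridge along the middle of its top 50 mm long, 14 mm wide (y), 18 to 40 mm above the underside. Origin: centre of underside. Either end may go either way. Starts flat on the table.
- stamp_long2: Loose wooden clay stamp, long kind, may be absent: base 100 mm long (its x), 34 mm wide, 18 mm thick; grip ridge along the middle of its top 50 mm long, 14 mm wide (y), 18 to 40 mm above the underside. Origin: centre of underside. Either end may go either way. Starts flat on the table.
- stamp_short0: Loose wooden clay stamp, short kind, may be absent: base 70 mm long (its x), 34 mm wide, 18 mm thick; grip ridge along the middle of its top 36 mm long, 14 mm wide (y), 18 to 40 mm above the underside. Origin: centre of underside. Either end may go either way. Starts flat on the table.
- stamp_short1: Loose wooden clay stamp, short kind, may be absent: base 70 mm long (its x), 34 mm wide, 18 mm thick; grip ridge along the middle of its top 36 mm long, 14 mm wide (y), 18 to 40 mm above the underside. Origin: centre of underside. Either end may go either way. Starts flat on the table.
- stamp_short2: Loose wooden clay stamp, short kind, may be absent: base 70 mm long (its x), 34 mm wide, 18 mm thick; grip ridge along the middle of its top 36 mm long, 14 mm wide (y), 18 to 40 mm above the underside. Origin: centre of underside. Either end may go either way. Starts flat on the table.
- clay_pot: Bystander: brown leather-hard clay pot, 100 mm across, 110 mm high, standing; origin at the centre of its underside.
- slip_jar: Bystander: brown jar with white cap, 60 mm across, 75 mm high, standing; origin at the centre of its underside.
- sponge_block: Bystander: yellow foam rinsing block 90 x 60 x 35 mm; origin at the centre of its underside.
Not all that is in view belongs to the job. Leave any blue look-alike of the stamp_short2 alone. Leave any green look-alike of the stamp_long1 alone.

How it is judged:
On the way, in this order (a step that is already met when the one before it is completed fails the run):
1. every stamp lies in a pocket of its own length ((distance between stamp_long0 and long0 below 0.007 m or distance between stamp_long0 and long1 below 0.007 m or distance between stamp_long0 and long2 below 0.007 m) and (distance between stamp_long1 and long0 below 0.007 m or distance between stamp_long1 and long1 below 0.007 m or distance between stamp_long1 and long2 below 0.007 m) and (distance between stamp_long2 and long0 below 0.007 m or distance between stamp_long2 and long1 below 0.007 m or distance between stamp_long2 and long2 below 0.007 m) and (distance between stamp_short0 and short0 below 0.007 m or distance between stamp_short0 and short1 below 0.007 m or distance between stamp_short0 and short2 below 0.007 m) and (distance between stamp_short1 and short0 below 0.007 m or distance between stamp_short1 and short1 below 0.007 m or distance between stamp_short1 and short2 below 0.007 m) and (distance between stamp_short2 and short0 below 0.007 m or distance between stamp_short2 and short1 below 0.007 m or distance between stamp_short2 and short2 below 0.007 m)), for 0.2 s.
2. the keeper bar is seated over the pin, across the stamps (all of step 1 and distance between keeper and pin_seat below 0.008 m and angle between the y axis of keeper and the y axis of tray, either way round below 0.1 rad), for 0.2 s.
3. the hairpin clip is home in the cross hole (all of step 2 and distance between clip_hug and pin_hole below 0.008 m and angle between the x axis of clip and the y axis of tray, either way round below 0.3 rad), for 0.2 s.
At the end, for the whole second after the job is handed in: Each stamp in a pocket of its own length (within 7 mm of the floor centre), the bar seated over the pin (within 8 mm, along tray y within 0.1 rad), the clip home (hug point within 8 mm of the hole centre, along the hole within 0.3 rad), all at rest (all of step 3 and linear speed of each of stamp_long0, stamp_long1, stamp_long2, stamp_short0, stamp_short1, stamp_short2, keeper, clip below 0.02 m/s); the robot touches nothing.
It fails at once if the clay pot is pushed more than 30 mm from its place or tipped (distance of clay_pot from where it was at the start of the episode above 0.03 m or angle between clay_pot's own z axis and vertical above 0.35 rad).
It fails at once if the jar is pushed more than 30 mm from its place or tipped (distance of slip_jar from where it was at the start of the episode above 0.03 m or angle between slip_jar's own z axis and vertical above 0.35 rad).
It fails at once if the yellow block is pushed more than 30 mm from its place or tipped (distance of sponge_block from where it was at the start of the episode above 0.03 m or angle between sponge_block's own z axis and vertical above 0.35 rad).
Of stamp_long0, stamp_long1, stamp_long2, stamp_short0, stamp_short1, stamp_short2 only 4 to 6 are there at a start; the rules pass over those that are not, and their reading is None.
At some moment in a run one of stamp_long0, stamp_long1, stamp_long2, stamp_short0, stamp_short1, stamp_short2, clip, keeper may be knocked a few centimetres aside while the robot is not near it.
It also fails if it takes over 210 s, if anything falls off the work surface, if the arm or the gripper's body presses on something with over 40 N, if the wrist force passes 120 N, or if a joint passes its speed limit or range.

### The arm

A 7-joint arm with a two-finger parallel gripper is mounted at the origin on the work surface. World frame = base frame: x ahead of the robot, y to its left, z up, the work surface at z = 0. Lengths are in m, angles in rad, forces in N, time in s.
With the tool pointing down it reaches from about 0.425 to 0.925 m from the base axis. Payload 6.8 kg.
Tool frame: the origin (TCP) lies between the finger pads; the fingertips stand 14 mm ahead of it and the grasp point (between the pads) lies 5 mm behind it; z points along the fingers, y is the direction in which the jaws open and shut (so a half turn about z gives the same grasp; the last joint's range is limited). The gripper opens to 88 mm and grips with 3 to 60 N. Pads are 20 mm wide; open, the fingers measure 115 mm over their backs; the gripper's body (75 mm by 178 mm) begins 61 mm behind the grasp point.
Start: joints at [1.186, 0.477, 0.022, 1.555, -0.011, 1.109, -0.083], TCP at [0.184, -0.649, 0.237] pointing down, gripper open.
Joint ranges: [-2.96, 2.96], [-0.34, 2.1], [-1.41, 1.46], [0.24, 2.44], [-1.37, 4.51], [0.17, 1.92], [-2.96, 2.96]. Speed limits (rad/s): [2.39, 2.39, 3.14, 3.14, 3.14, 3.14, 3.14].

### API

Orientations are given as a unit quaternion [x, y, z, w].
In Python, from bench import manip gives the robot as it stands. The module is installed in compiled form; this text tells all that it offers.
- The arm moves only by the tool apply_moves, never from a script. Its argument "rows" is text: rows parted by semicolons, each of 7 numbers parted by spaces: the shift along the tool's x, y, z in cm, then the turn, a rotation vector about the tool's x, y, z in degrees, then the opening, from -1 (shut) to 1 (fully open). A call has 1 to 12 rows; each row is the pose to reach, as a shift and turn from the pose commanded when the call began, along the tool's axes at that moment; what a row does not reach only later rows make up. A row lasts 1/8 s, in which the tool goes at most 62.5 mm and 10.7 degrees, less where a joint would pass 70% of its speed; a pose out of reach is approached as far as the arm can. A call with a gripper value outside its range is refused whole. The fingers move at their own pace and stop on an object; the grip force is fixed at half the most. Time passes only in rows, so rows that repeat a pose let the fingers close. It gives the time, the measured TCP pose, the force and the opening at its end, in the units of the state.
- manip.observe(): the state, without advancing time (a new reading comes with each control period).
- manip.read_camera(name): name is "scene" or "side" or "wrist"; returns a dict with "pixels" (384x512x3 uint8, blue, green, red), "K" (3x3 intrinsics, pixels), "dist" ([k1, k2, p1, p2, k3] as OpenCV has them; the pictures are not rectified), "eye" and "orientation" of the camera in the world; the wrist camera has in their place "tool_from_camera" (4x4, takes a point from camera to tool coordinates, whose origin is the TCP and whose axes are the flange's). Camera axes: x right, y down, z forward; pixel columns grow to the right and rows downward; lengths in m; the calibration is good to about 2 mm. A picture is of the moment at which its call begins: read the wrist's pose just before it. There is no depth.
- manip.sign_off(): hands the job in, once; it reports no verdict.
The state is a dict: "time_s": time; "qpos": joint angles; "qd": joint speeds; "tau": joint torques, N m; "position": TCP position; "ee_rot": TCP orientation; "force": force on the tool from outside, world axes, zero at the start; "moment": the same for the moment, N m; "grip_width": finger opening in m.
Only numpy, scipy, OpenCV 4.12 (cv2) and the standard library are available. Lean on these libraries where they do the work, as an engineer would, in place of code of your own. Each camera call takes 0.05 s, during which the arm holds its last target.

## Working session

There is one attempt and no reset: what is moved stays moved. The work goes in short steps, Python scripts to look and compute and a tool call to move; the robot and the scene stay as the last step left them, time stands still between calls to the robot, and variables do not carry over. Pictures are saved under pics/ and viewed, and the job is handed in when it is done.

Besides the shell and the picture viewer there is one more tool, called after "Emit:" as a command line: name --argument value ..., lists and objects as JSON in quotes. apply_moves: Moves the arm, as the interface text tells. Its arguments: {"type":"object","properties":{"rows":{"type":"string"}},"required":["rows"]}

```bash
mkdir -p pics; ls; cat > h.py <<'E'
import numpy as np, cv2
from scipy.spatial.transform import Rotation as R
from bench import manip
def cam(name):
    s=manip.observe(); c=manip.read_camera(name)
    if name=="wrist":
        T=np.eye(4); T[:3,:3]=R.from_quat(s["ee_rot"]).as_matrix(); T[:3,3]=s["position"]
        M=T@np.array(c["tool_from_camera"])
        c["eyeM"]=M
    else:
        M=np.eye(4); o=np.array(c["orientation"])
        M[:3,:3]=o if o.shape==(3,3) else R.from_quat(o).as_matrix(); M[:3,3]=c["eye"]; c["eyeM"]=M
    return c
def ray2plane(c,px,z):
    p=cv2.undistortPoints(np.array(px,float).reshape(-1,1,2),np.array(c["K"]),np.array(c["dist"]))[:,0]
    d=np.c_[p,np.ones(len(p))]@c["eyeM"][:3,:3].T; e=c["eyeM"][:3,3]
    return e+d*((z-e[2])/d[:,2])[:,None]
def proj(c,P):
    Mi=np.linalg.inv(c["eyeM"]); r,_=cv2.Rodrigues(Mi[:3,:3])
    return cv2.projectPoints(np.array(P,float).reshape(-1,1,3),r,Mi[:3,3],np.array(c["K"]),np.array(c["dist"]))[0][:,0]
E
python3 - <<'E'
from h import *
print(manip.observe())
for n in ["scene","side","wrist"]:
    c=cam(n); cv2.imwrite(f"pics/{n}0.png",c["pixels"]); print(n,c["K"],c["eyeM"].round(3).tolist(),c["dist"])
E
```

```text
pics
{'time_s': 0.0, 'qpos': array([ 1.18588206,  0.47779017,  0.02234078,  1.5564602 , -0.01152319,
        1.10928184, -0.08312172]), 'qd': array([ 0.00113288, -0.00149488, -0.00350739, -0.00262564,  0.00057959,
        0.0003974 , -0.00020476]), 'tau': array([ 2.77764566e-04, -5.82852030e+01,  1.53480504e+00, -2.72609067e+01,
       -5.43839915e-02,  1.69871858e-02,  1.21250109e-04]), 'position': array([ 0.18430557, -0.64874578,  0.23568468]), 'ee_rot': array([ 9.90437399e-01,  1.37959916e-01, -1.81301424e-04, -8.87501384e-04]), 'force': array([-0.09049935,  0.70511341, -0.47043986]), 'moment': array([ 0.04845885, -0.01921427, -0.03669632]), 'grip_width': 0.08789484758417182}
scene [[376.7773203    0.         260.31776089]
 [  0.         376.7773203  195.5757524 ]
 [  0.           0.           1.        ]] [[0.646, 0.547, -0.532, 1.183], [0.763, -0.466, 0.447, -0.533], [-0.003, -0.695, -0.719, 0.905], [0.0, 0.0, 0.0, 1.0]] [-0.05633372  0.          0.          0.          0.        ]
side [[420.52217835   0.         249.83475337]
 [  0.         420.52217835 187.01906731]
 [  0.           0.           1.        ]] [[-0.967, -0.169, 0.188, 0.281], [-0.253, 0.635, -0.73, 0.939], [0.004, -0.754, -0.657, 0.926], [0.0, 0.0, 0.0, 1.0]] [0.05206436 0.         0.         0.         0.        ]
wrist [[300.6975534    0.         257.18501005]
 [  0.         300.6975534  186.23244602]
 [  0.           0.           1.        ]] [[0.273, -0.923, -0.271, 0.258], [-0.962, -0.262, -0.077, -0.628], [0.0, 0.281, -0.96, 0.384], [0.0, 0.0, 0.0, 1.0]] [-0.02383807  0.          0.          0.          0.        ]
```

View pics/scene0.png

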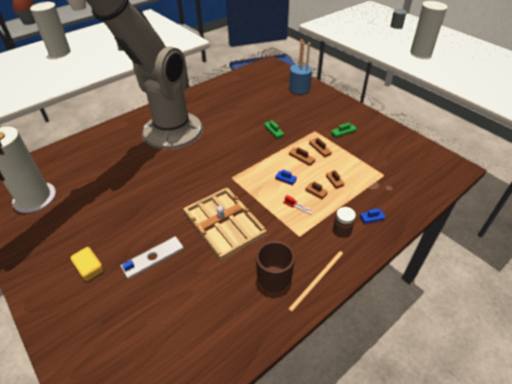

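View pics/side0.png

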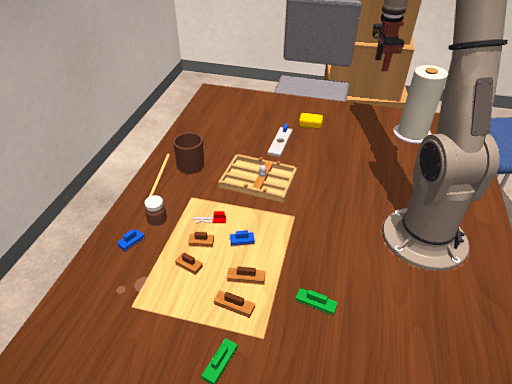

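View pics/wrist0.png

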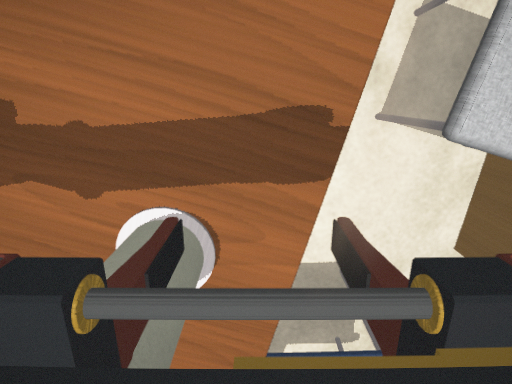

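The scene view shows tray at (224,220), keeper (152,257), clip (297,204), pot (275,268), jar (345,220), yellow block (87,263). The wooden stamps are at (302,155), (320,147), (316,189), (335,179). Look-alikes to leave alone are blue (286,176), (373,215) and green (274,129), (343,130).

```bash
python3 - <<'E'
from h import *
c=cam("scene"); s=cam("side")
for n,px,z in [("tray pin scene",(221,212),.06),("longA",(302,155),.03),("longB",(320,147),.03),("shortA",(316,189),.03),("shortB",(335,179),.03),("clip",(291,200),.02),("keeper hole",(152,257),.012),("rib",(128,264),.03),("blue",(286,177),.03),("pot rim",(275,252),.11),("jar top",(346,214),.075),("yellow",(87,260),.03),("blue2",(373,215),.03)]:
    print(n,ray2plane(c,px,z)[0].round(3))
for n,px,z in [("tray pin side",(263,171),.06),("longA",(246,275),.03),("longB",(234,302),.03),("shortA",(201,240),.03),("shortB",(189,263),.03),("clip",(219,217),.02),("kh",(281,140),.012),("rib",(286,127),.03),("blue",(241,239),.03),("pot rim",(189,140),.11),("jar",(154,202),.075),("yellow",(311,119),.035),("blue2",(131,240),.03)]:
    print(n,ray2plane(s,px,z)[0].round(3))
for n,cc,(x,y,w,h) in [("scene",c,(170,110,220,150)),("side",s,(140,130,180,200))]:
    cv2.imwrite(f"pics/{n}1.png",cv2.resize(cc["pixels"][y:y+h,x:x+w],None,fx=3,fy=3,interpolation=3))
E
```

```text
tray pin scene [ 0.533 -0.142  0.06 ]
longA [0.477 0.257 0.03 ]
longB [0.487 0.34  0.03 ]
shortA [0.631 0.17  0.03 ]
shortB [0.639 0.253 0.03 ]
clip [0.607 0.08  0.02 ]
keeper hole [ 0.507 -0.372  0.012]
rib [ 0.498 -0.439  0.03 ]
blue [0.524 0.134 0.03 ]
pot rim [ 0.772 -0.14   0.11 ]
jar top [0.788 0.126 0.075]
yellow [ 0.411 -0.523  0.03 ]
blue2 [0.824 0.222 0.03 ]
tray pin side [ 0.508 -0.111  0.06 ]
longA [0.459 0.285 0.03 ]
longB [0.466 0.37  0.03 ]
shortA [0.613 0.2   0.03 ]
shortB [0.617 0.285 0.03 ]
clip [0.596 0.09  0.02 ]
kh [ 0.497 -0.369  0.012]
rib [ 0.492 -0.435  0.03 ]
blue [0.505 0.167 0.03 ]
pot rim [ 0.775 -0.148  0.11 ]
jar [0.781 0.131 0.075]
yellow [ 0.406 -0.509  0.035]
blue2 [0.804 0.25  0.03 ]
```

View pics/scene1.png

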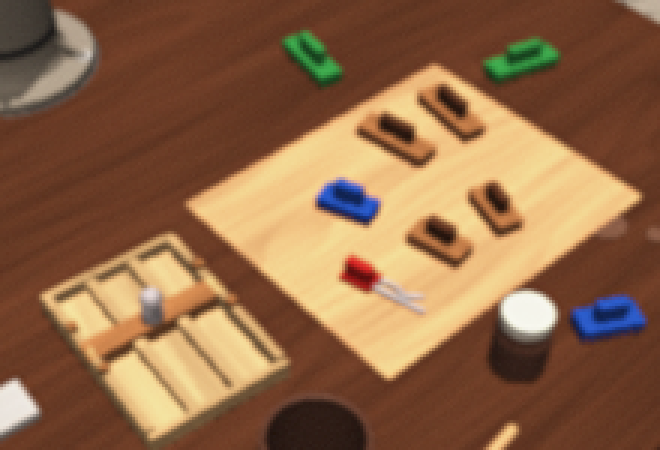

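View pics/side1.png

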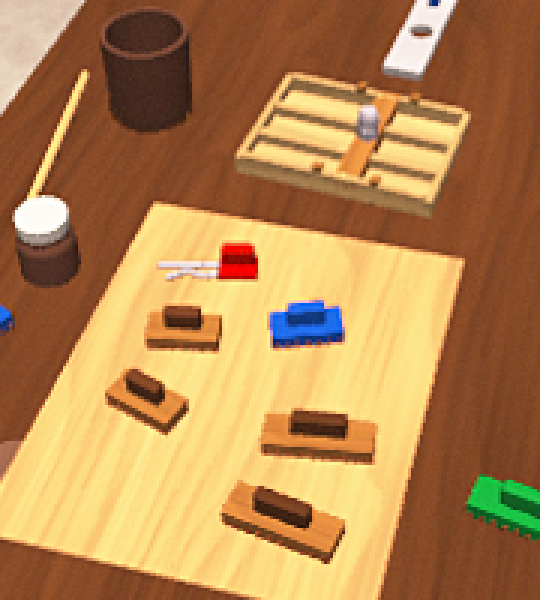

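```bash
cat >> h.py <<'E'
def go(x,y,z,yaw=0.0):
    """print shift (cm, tool axes) and rotvec (deg) to tool-down pose with tool x at world yaw (deg)"""
    s=manip.observe(); Rc=R.from_quat(s["ee_rot"])
    yw=np.radians(yaw)
    Rd=R.from_matrix(np.array([[np.cos(yw),np.sin(yw),0],[np.sin(yw),-np.cos(yw),0],[0,0,-1]]))
    d=Rc.inv().apply(np.array([x,y,z])-s["position"])*100
    rv=np.degrees((Rc.inv()*Rd).as_rotvec())
    print("shift",d.round(2),"rot",rv.round(2),"dist",np.linalg.norm(d).round(1))
    return d,rv
E
python3 - <<'E'
from h import *
go(.45,-.45,.3,0);go(.5,.18,.3,0)
E
```

```text
shift [ 30.99 -11.9   -6.37] rot [-4.000e-02  1.000e-02  1.586e+01] dist 33.8
shift [ 53.02 -71.13  -6.32] rot [-4.000e-02  1.000e-02  1.586e+01] dist 88.9
```

Emit:
apply_moves --rows "15 -6 -6 0 0 8 0; 31 -12 -6.3 0 0 15.9 0; 31 -12 -6.3 0 0 15.9 0; 31 -12 -6.3 0 0 15.9 0; 31 -12 -6.3 0 0 15.9 0; 31 -12 -6.3 0 0 15.9 0; 40 -35 -6.3 0 0 15.9 0; 40 -35 -6.3 0 0 15.9 0; 40 -35 -6.3 0 0 15.9 0; 40 -35 -6.3 0 0 15.9 0; 40 -35 -6.3 0 0 15.9 0; 40 -35 -6.3 0 0 15.9 0"

```text
time_s: 1.75
position: [0.4734, -0.2041, 0.2998]
ee_rot: [1.0, -0.0, 0.0, 0.0]
force: [-0.1, 0.1, 0.1]
grip_width: 0.0441
```

```bash
python3 - <<'E'
from h import *
s=manip.observe(); print(s["time_s"],s["position"],s["qpos"].round(2),s["grip_width"])
c=cam("wrist"); cv2.imwrite("pics/w1.png",c["pixels"])
go(.44,-.3,.3,0);go(.5,.18,.3,0)
E
```

```text
1.75 [ 0.4734455  -0.20406756  0.29977278] [ 0.42  0.16 -0.15  1.85  0.03  1.13 -1.31] 0.04413455921041981
shift [-3.3   9.53 -0.03] rot [ 0.03  0.01 -0.15] dist 10.1
shift [  2.57 -38.49  -0.06] rot [ 0.03  0.01 -0.15] dist 38.6
```

View pics/w1.png

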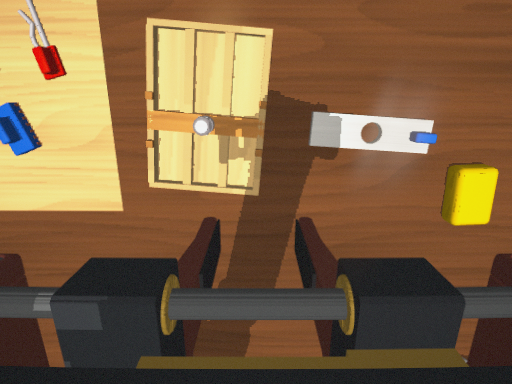

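The wrist view shows tray corners about (147,19), (273,28), (259,195), (149,187), pin (203,126), keeper hole (371,132), rib (425,137).

```bash
python3 - <<'E'
from h import *
c=cam("wrist"); np.save("pics/c1.npy",c,allow_pickle=True)
cv2.imwrite("pics/w1t.png",cv2.resize(c["pixels"][10:205,135:290],None,fx=4,fy=3,interpolation=3)) if 0 else cv2.imwrite("pics/w1t.png",cv2.resize(c["pixels"][10:205,135:285],None,fx=3,fy=3,interpolation=3))
cv2.imwrite("pics/w1k.png",cv2.resize(c["pixels"][90:240,295:505],None,fx=3,fy=3,interpolation=3))
E
```

```text
(no output)
```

View pics/w1t.png

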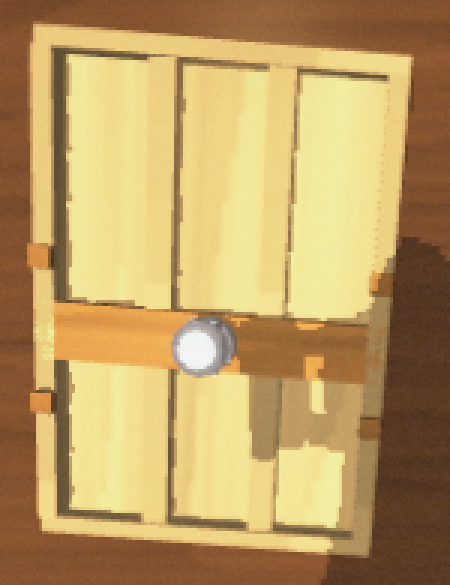

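View pics/w1k.png

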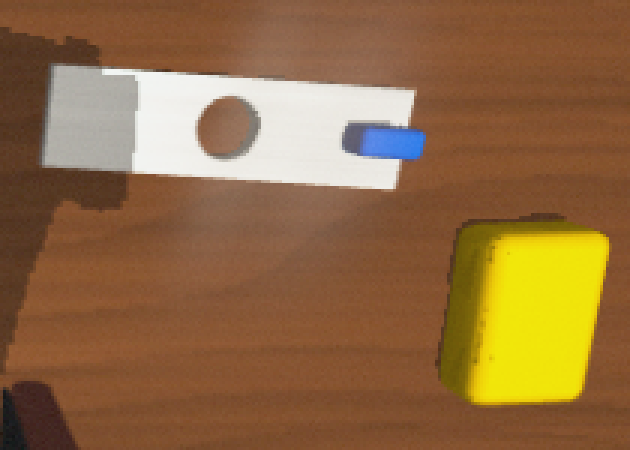

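Emit:
apply_moves --rows "2.5 -38.5 0 0 0 0 0; 2.5 -38.5 0 0 0 0 0; 2.5 -38.5 0 0 0 0 0; 2.5 -38.5 0 0 0 0 0; 2.5 -38.5 0 0 0 0 0; 2.5 -38.5 0 0 0 0 0; 2.5 -38.5 0 0 0 0 0; 2.5 -38.5 0 0 0 0 0; 2.5 -38.5 0 0 0 0 0"

```text
time_s: 2.98
position: [0.4995, 0.179, 0.2994]
ee_rot: [1.0, -0.002, -0.0, 0.001]
force: [-1.1, 0.2, -0.2]
grip_width: 0.0438
```

```bash
python3 - <<'E'
from h import *
c=cam("wrist"); np.save("pics/c2.npy",c,allow_pickle=True)
cv2.imwrite("pics/w2.png",c["pixels"]); print(manip.observe()["position"])
E
```

```text
[0.49946218 0.17910983 0.29948114]
```

View pics/w2.png

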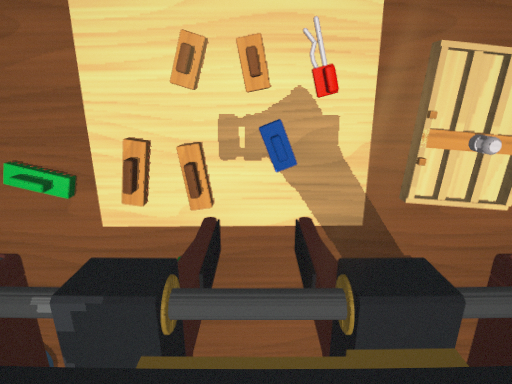

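Wrist view: long stamps at (136,171), (195,177); short at (188,60), (253,62); clip at (325,80) with leg ends towards (318,20); blue look-alike (278,146), green (38,180).

```bash
python3 - <<'E'
from h import *
c1=np.load("pics/c1.npy",allow_pickle=True).item(); c2=np.load("pics/c2.npy",allow_pickle=True).item()
P=ray2plane(c1,[(146.7,18.3),(272,29.3),(258.3,195),(149,186.7)],.024)
print(P.round(4)); print("centre",P.mean(0).round(4)); ctr=P.mean(0)
for a,b in [(0,1),(1,2),(2,3),(3,0)]:
    d=P[b]-P[a]; print(np.linalg.norm(d).round(4),np.degrees(np.arctan2(d[1],d[0])).round(2))
print("pin top",ray2plane(c1,(135+199/3,10+347/3),.0615).round(4))
print("keeper hole top",ray2plane(c1,(295+226/3,90+127/3),.012).round(4))
K=ray2plane(c1,[(295+52/3,90+65/3),(295+415/3,90+90/3),(295+395/3,90+190/3),(295+42/3,90+167/3)],.012); print("keeper",K.round(4),K.mean(0).round(4))
print("rib",ray2plane(c1,(295+392/3,90+143/3),.034).round(4))
im=c2["pixels"]; hsv=cv2.cvtColor(im,cv2.COLOR_BGR2HSV)
for n,(x,y,w,h) in dict(LA=(112,130,50,85),LB=(168,135,50,85),SA=(162,22,54,72),SB=(228,26,50,72)).items():
    sub=hsv[y:y+h,x:x+w]; 
    if n=="LA": print(hsv[60,110],hsv[150,145],hsv[175,130],hsv[60,250])
    m=((sub[...,2]<110)|((sub[...,1]>130))).astype(np.uint8)
    m=cv2.morphologyEx(m,cv2.MORPH_OPEN,np.ones((3,3)))
    cs,_=cv2.findContours(m,cv2.RETR_EXTERNAL,cv2.CHAIN_APPROX_NONE); k=max(cs,key=cv2.contourArea)
    pts=k[:,0]+[x,y]; W=ray2plane(c2,pts,.015)[:,:2]
    r=cv2.minAreaRect((W*1000).astype(np.float32)); print(n,[np.round(v,1) for v in r])
E
```

```text
[[ 0.6493 -0.0651  0.024 ]
 [ 0.6355 -0.2248  0.024 ]
 [ 0.4123 -0.2068  0.024 ]
 [ 0.4257 -0.0458  0.024 ]]
centre [ 0.5307 -0.1356  0.024 ]
0.1603 -94.94
0.2239 175.39
0.1616 85.24
0.2245 -4.93
pin top [[ 0.517  -0.1346  0.0615]]
keeper hole top [[ 0.5028 -0.3688  0.012 ]]
keeper [[ 0.5318 -0.2835  0.012 ]
 [ 0.5204 -0.4583  0.012 ]
 [ 0.4721 -0.4559  0.012 ]
 [ 0.4836 -0.2809  0.012 ]] [ 0.502  -0.3696  0.012 ]
rib [[ 0.4979 -0.4385  0.034 ]]
[ 25 114 235] [ 16 169 175] [ 12 158 121] [ 13 158 139]
LA [array([471.9, 358.7]), array([ 40.8, 104.6]), np.float64(82.5)]
LB [array([465.1, 269.8]), array([104. ,  40.2]), np.float64(8.7)]
SA [array([626.3, 269.8]), array([39.8, 70.3]), np.float64(73.1)]
SB [array([622.8, 182.9]), array([71.4, 35.8]), np.float64(11.3)]
```

```bash
python3 - <<'E'
from h import *
go(.465,.27,.16,8)
E
```

```text
shift [-3.49 -9.09 13.94] rot [ 0.06  0.01 -8.27] dist 17.0
```

Emit:
apply_moves --rows "-3.5 -9 14 0 0 -8.3 0; -3.5 -9 14 0 0 -8.3 0; -3.5 -9 14 0 0 -8.3 0; -3.5 -9 14 0 0 -8.3 0; -3.5 -9 14 0 0 -8.3 0"

```text
time_s: 3.65
position: [0.4655, 0.2703, 0.1608]
ee_rot: [0.997, 0.071, 0.001, 0.0]
force: [0.3, -0.7, 0.2]
grip_width: 0.044
```

```bash
python3 - <<'E'
from h import *
c=cam("wrist"); np.save("pics/c3.npy",c,allow_pickle=True)
cv2.imwrite("pics/w3.png",c["pixels"]); print(manip.observe()["position"])
E
```

```text
[0.46585619 0.27034996 0.16121804]
```

View pics/w3.png

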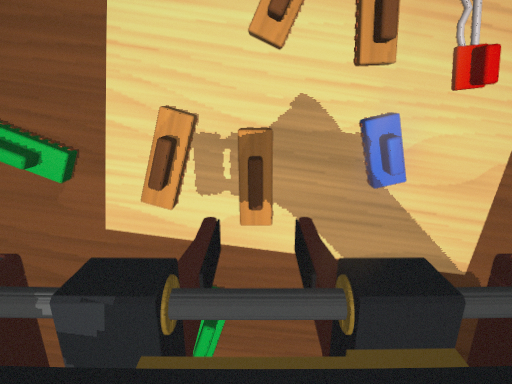

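```bash
python3 - <<'E'
from h import *
c=np.load("pics/c3.npy",allow_pickle=True).item()
cv2.imwrite("pics/w3a.png",cv2.resize(c["pixels"][95:235,130:290],None,fx=4,fy=4,interpolation=3))
E
```

```text
(no output)
```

View pics/w3a.png

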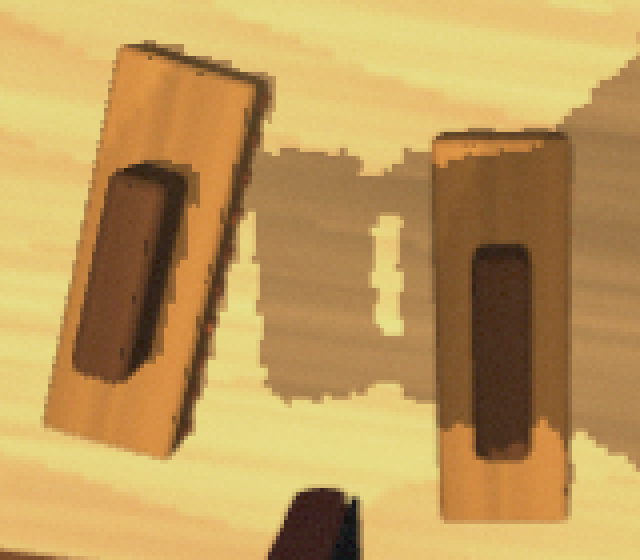

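```bash
cat >> h.py <<'E'
def quad(c,pts,z,off=(0,0),f=1.0):
    """corner order: far-left, far-right, near-right, near-left (image)"""
    P=ray2plane(c,[(off[0]+x/f,off[1]+y/f) for x,y in pts],z)
    ax=(P[0]+P[1]-P[2]-P[3]); ay=(P[0]+P[3]-P[1]-P[2])
    print("centre",P.mean(0).round(4),"yaw far",np.degrees(np.arctan2(ax[1],ax[0])).round(2),"yaw left-90",(np.degrees(np.arctan2(ay[1],ay[0]))-90).round(2),"size",(np.linalg.norm(ax)/2).round(4),(np.linalg.norm(ay)/2).round(4))
E
python3 - <<'E'
from h import *
c=np.load("pics/c3.npy",allow_pickle=True).item()
o=(130,95)
quad(c,[(433,140),(568,136),(568,522),(440,522)],.018,o,4)
quad(c,[(474,260),(530,258),(526,460),(476,460)],.040,o,4)
quad(c,[(122,47),(262,85),(172,457),(45,427)],.018,o,4)
quad(c,[(115,172),(165,180),(128,382),(75,370)],.040,o,4)
go(.465,.27,.1,8)
E
```

```text
centre [0.4638 0.2715 0.018 ] yaw far 8.53 yaw left-90 8.9 size 0.0995 0.033
centre [0.4641 0.2717 0.04  ] yaw far 7.74 yaw left-90 9.15 size 0.0488 0.0123
centre [0.4709 0.3607 0.018 ] yaw far -8.7 yaw left-90 -6.66 size 0.0983 0.0334
centre [0.4715 0.3609 0.04  ] yaw far -7.47 yaw left-90 -3.44 size 0.0485 0.0119
shift [-0.11  0.02  6.12] rot [ 0.   -0.15  0.09] dist 6.1
```

```bash
python3 - <<'E'
from h import *
go(.464,.2716,.036,8.6)
E
```

```text
shift [-0.2  -0.15 12.52] rot [ 0.   -0.15 -0.51] dist 12.5
```

Emit:
apply_moves --rows "-0.2 -0.15 6 0 0 -0.5 0; -0.2 -0.15 11 0 0 -0.5 0; -0.2 -0.15 12.5 0 0 -0.5 0; -0.2 -0.15 12.5 0 0 -0.5 0; -0.2 -0.15 12.5 0 0 -0.5 -1; -0.2 -0.15 12.5 0 0 -0.5 -1; -0.2 -0.15 12.5 0 0 -0.5 -1; -0.2 -0.15 12.5 0 0 -0.5 -1; -0.2 -0.15 6 0 0 -0.5 -1; -0.2 -0.15 4 0 0 -0.5 -1"

```text
time_s: 4.95
position: [0.4627, 0.2739, 0.1223]
ee_rot: [0.997, 0.076, 0.001, -0.001]
force: [-0.1, 0.2, -1.2]
grip_width: 0.0142
```

```bash
python3 - <<'E'
from h import *
go(.582,-.14,.12,-4.9)
go(.5865,-.0882,.12,-4.9)
E
```

```text
shift [ 5.48 42.73  0.18] rot [-0.12 -0.16 13.67] dist 43.1
shift [ 6.71 37.68  0.19] rot [-0.12 -0.16 13.67] dist 38.3
```

Emit:
apply_moves --rows "1 6 0 0 0 7 -1; 5.5 42.7 0 0 0 13.7 -1; 5.5 42.7 0 0 0 13.7 -1; 5.5 42.7 0 0 0 13.7 -1; 5.5 42.7 0 0 0 13.7 -1; 5.5 42.7 0 0 0 13.7 -1; 5.5 42.7 0 0 0 13.7 -1; 5.5 42.7 0 0 0 13.7 -1; 5.5 42.7 0 0 0 13.7 -1; 5.5 42.7 0 0 0 13.7 -1; 5.5 42.7 0 0 0 13.7 -1"

```text
time_s: 6.32
position: [0.5811, -0.1391, 0.1197]
ee_rot: [0.999, -0.042, -0.0, -0.0]
force: [-0.2, 0.6, -0.2]
grip_width: 0.0139
```

```bash
python3 - <<'E'
from h import *
c=cam("wrist"); cv2.imwrite("pics/w4.png",c["pixels"]);np.save("pics/c4.npy",c,allow_pickle=True)
go(.582,-.14,.044,-4.9); print(manip.observe()["qpos"].round(2))
E
```

```text
shift [0.09 0.05 7.58] rot [-0.02 -0.    0.07] dist 7.6
[ 0.38  0.5  -0.32  1.83  0.21  0.84 -1.7 ]
```

View pics/w4.png

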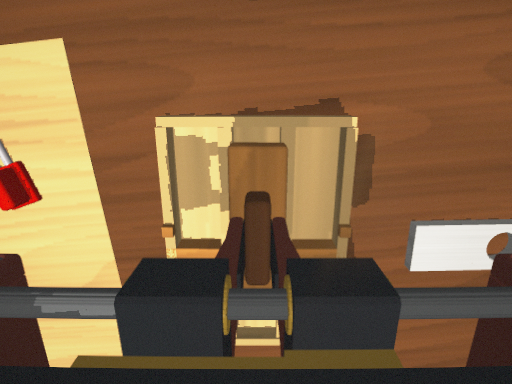

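The wrist view shows the held stamp (258,215), lined up with the middle pocket; tray far corners at about (155,117) and (357,118).

```bash
python3 - <<'E'
from h import *
c=np.load("pics/c4.npy",allow_pickle=True).item()
P=ray2plane(c,[(155,117),(357,118)],.024); print(P.round(4),P.mean(0).round(4))
m=P.mean(0)[:2]; d=P[0]-P[1]; a=np.arctan2(d[1],d[0])-np.pi/2; print(np.degrees(a),np.linalg.norm(d)); print("centre est",m-.113*np.array([np.cos(a),np.sin(a)]))
# stamp far end, top z = tcp-0.036+.018
zt=manip.observe()["position"][2]-.018
P=ray2plane(c,[(229,144),(287,144)],zt); print(P.round(4),P.mean(0).round(4), "stamp centre", (P.mean(0)[:2]-.05*np.array([np.cos(np.radians(-4.9)),np.sin(np.radians(-4.9))])).round(4))
E
```

```text
[[ 0.6504 -0.0634  0.024 ]
 [ 0.6361 -0.2236  0.024 ]] [ 0.6432 -0.1435  0.024 ]
-5.096363558406229 0.1608661000693804
centre est [ 0.53065542 -0.13346849]
[[ 0.6346 -0.1279  0.1018]
 [ 0.6319 -0.1599  0.1018]] [ 0.6333 -0.1439  0.1018] stamp centre [ 0.5834 -0.1396]
```

Emit:
apply_moves --rows "-0.1 -0.1 3 0 0 0 -1; -0.1 -0.1 6 0 0 0 -1; -0.1 -0.1 7.7 0 0 0 -1; -0.1 -0.1 7.7 0 0 0 -1; -0.1 -0.1 7.7 0 0 0 -1; -0.1 -0.1 7.7 0 0 0 -0.3; -0.1 -0.1 7.7 0 0 0 -0.3; -0.1 -0.1 7.7 0 0 0 -0.3; -0.1 -0.1 3 0 0 0 -0.3; -0.1 -0.1 -4 0 0 0 0;-0.1 -0.1 -4 0 0 0 0"

```text
time_s: 7.75
position: [0.5832, -0.14, 0.1646]
ee_rot: [0.999, -0.043, 0.004, 0.001]
force: [-0.1, 0.5, -0.5]
grip_width: 0.0436
```

```bash
python3 - <<'E'
from h import *
c=cam("wrist"); cv2.imwrite("pics/w5.png",c["pixels"]);np.save("pics/c5.npy",c,allow_pickle=True)
go(.471,.36,.15,-7.5); print(manip.observe()["qpos"].round(2))
E
```

```text
shift [-15.4  -48.85   1.18] rot [ 0.04 -0.34  2.54] dist 51.2
[ 0.39  0.45 -0.34  1.8   0.18  0.92 -1.68]
```

View pics/w5.png

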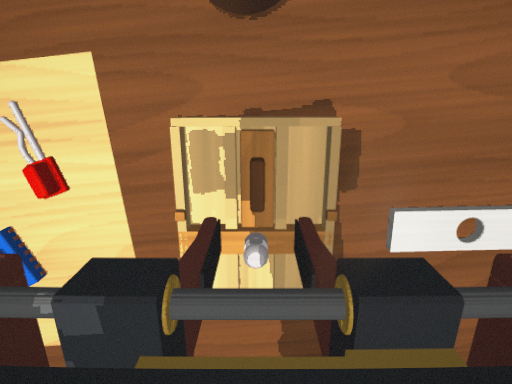

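The stamp lies in the middle long pocket at (258,180). Next is the other long stamp.

Emit:
apply_moves --rows "-15.4 -48.9 1 0 0 2.5 0; -15.4 -48.9 1 0 0 2.5 0; -15.4 -48.9 1 0 0 2.5 0; -15.4 -48.9 1 0 0 2.5 0; -15.4 -48.9 1 0 0 2.5 0; -15.4 -48.9 1 0 0 2.5 0; -15.4 -48.9 1 0 0 2.5 0; -15.4 -48.9 1 0 0 2.5 0; -15.4 -48.9 1 0 0 2.5 0; -15.4 -48.9 1 0 0 2.5 0; -15.4 -48.9 1 0 0 2.5 0"

```text
time_s: 9.18
position: [0.4697, 0.3581, 0.1488]
ee_rot: [0.998, -0.066, -0.0, 0.001]
force: [-0.3, -0.9, -0.7]
grip_width: 0.0438
```

```bash
python3 - <<'E'
from h import *
c=cam("wrist"); cv2.imwrite("pics/w6.png",c["pixels"]);np.save("pics/c6.npy",c,allow_pickle=True)
cv2.imwrite("pics/w6a.png",cv2.resize(c["pixels"][95:255,190:390],None,fx=4,fy=4,interpolation=3)) 
print(manip.observe()["position"])
E
```

```text
[0.46988313 0.35818046 0.14906645]
```

View pics/w6.png

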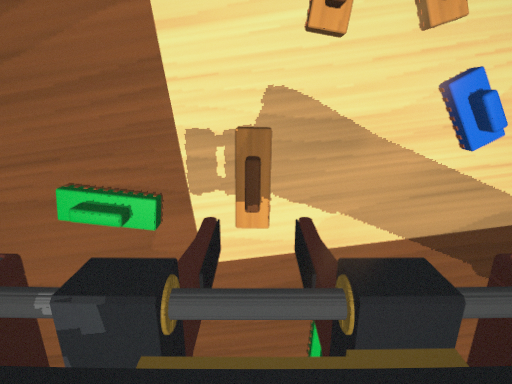

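View pics/w6a.png

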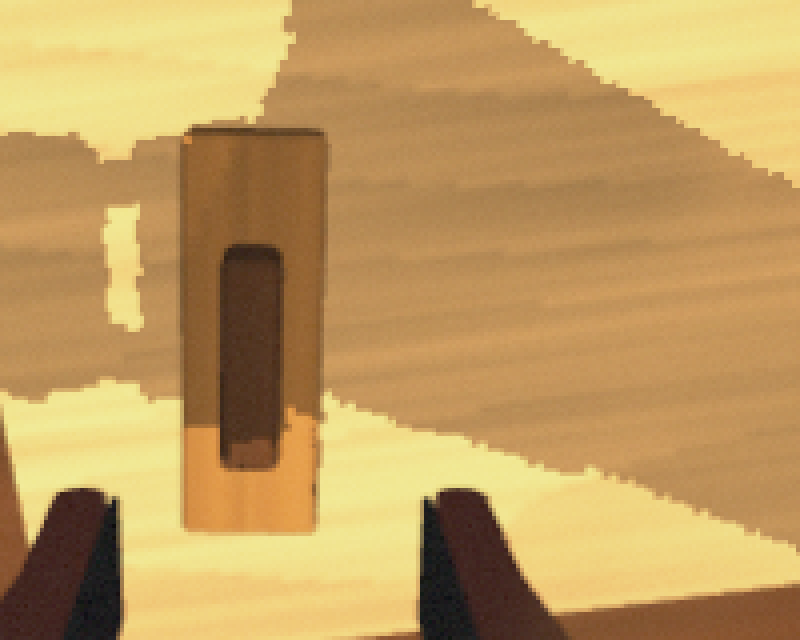

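```bash
python3 - <<'E'
from h import *
c=np.load("pics/c6.npy",allow_pickle=True).item()
o=(190,95)
quad(c,[(181,136),(324,134),(316,533),(183,531)],.018,o,4)
quad(c,[(221,260),(282,260),(278,469),(221,467)],.040,o,4)
go(.471,.3607,.036,-7.9)
E
```

```text
centre [0.4706 0.3619 0.018 ] yaw far -8.26 yaw left-90 -7.76 size 0.0989 0.0332
centre [0.4712 0.3617 0.04  ] yaw far -8.38 yaw left-90 -8.75 size 0.0483 0.0131
shift [ 0.08 -0.29 11.31] rot [0.11 0.   0.28] dist 11.3
```

Emit:
apply_moves --rows "0.1 -0.35 6 0 0 0.5 0; 0.1 -0.35 10 0 0 0.5 0; 0.1 -0.35 11.3 0 0 0.5 0; 0.1 -0.35 11.3 0 0 0.5 0; 0.1 -0.35 11.3 0 0 0.5 -1; 0.1 -0.35 11.3 0 0 0.5 -1; 0.1 -0.35 11.3 0 0 0.5 -1; 0.1 -0.35 11.3 0 0 0.5 -1; 0.1 -0.35 5.3 0 0 0.5 -1; 0.1 -0.35 2.5 0 0 0.5 -1;  0.1 -0.35 2.5 0 0 0.5 -1"

```text
time_s: 10.6
position: [0.4715, 0.3652, 0.1268]
ee_rot: [0.998, -0.069, 0.002, -0.002]
force: [0.2, 0.6, -1.3]
grip_width: 0.014
```

```bash
python3 - <<'E'
from h import *
go(.5863,-.0866,.12,-5)
E
```

```text
shift [17.62 43.16  0.59] rot [-0.19 -0.19 -2.95] dist 46.6
```

Emit:
apply_moves --rows "17.6 43.2 0.5 0 0 -3 -1; 17.6 43.2 0.5 0 0 -3 -1; 17.6 43.2 0.5 0 0 -3 -1; 17.6 43.2 0.5 0 0 -3 -1; 17.6 43.2 0.5 0 0 -3 -1; 17.6 43.2 0.5 0 0 -3 -1; 17.6 43.2 0.5 0 0 -3 -1; 17.6 43.2 0.5 0 0 -3 -1; 17.6 43.2 0.5 0 0 -3 -1; 17.6 43.2 0.5 0 0 -3 -1; 17.6 43.2 0.5 0 0 -3 -1; 17.6 43.2 0.5 0 0 -3 -1"

```text
time_s: 12.1
position: [0.5849, -0.0866, 0.1197]
ee_rot: [0.999, -0.042, -0.0, -0.0]
force: [-0.4, 0.4, -0.9]
grip_width: 0.0138
```

```bash
python3 - <<'E'
from h import *
c=cam("wrist"); cv2.imwrite("pics/w7.png",c["pixels"]);np.save("pics/c7.npy",c,allow_pickle=True)
go(.5863,-.0866,.0425,-5)
E
```

```text
shift [ 0.13 -0.05  7.72] rot [-0.01 -0.    0.16] dist 7.7
```

View pics/w7.png

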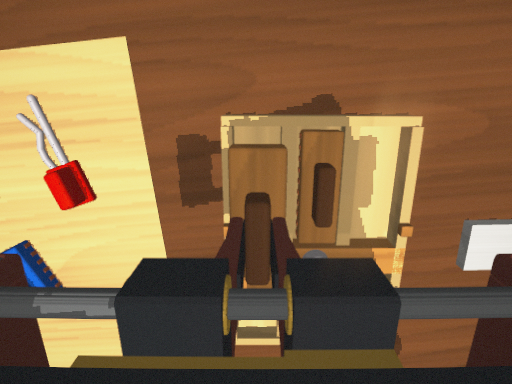

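```bash
python3 - <<'E'
from h import *
c=np.load("pics/c7.npy",allow_pickle=True).item()
P=ray2plane(c,[(221,116.5),(422,118)],.024); print(P.round(4)); m=P.mean(0)[:2]; d=P[0]-P[1]; a=np.arctan2(d[1],d[0])-np.pi/2; print(np.degrees(a),np.linalg.norm(d)); u=np.array([np.cos(a),np.sin(a)]);v=np.array([-u[1],u[0]]); ce=m-.113*u; print("centre",ce,"pocket",ce+.0515*u+.052*v)
P=ray2plane(c,[(229,147),(287,147)],.1197-.018); print(P.mean(0).round(4),P.mean(0)[:2]-.05*u)
E
```

```text
[[ 0.65   -0.0634  0.024 ]
 [ 0.6356 -0.2234  0.024 ]]
-5.116237024029236 0.16065904425470717
centre [ 0.53025358 -0.13329577] pocket [ 0.58618557 -0.08609554]
[ 0.6354 -0.0913  0.1017] [ 0.58556387 -0.08681931]
```

Emit:
apply_moves --rows "0.1 -0.1 3 0 0 0 -1; 0.1 -0.1 6 0 0 0 -1; 0.1 -0.1 7.7 0 0 0 -1; 0.1 -0.1 7.7 0 0 0 -1; 0.1 -0.1 7.7 0 0 0 -1; 0.1 -0.1 7.7 0 0 0 -0.3; 0.1 -0.1 7.7 0 0 0 -0.3; 0.1 -0.1 7.7 0 0 0 -0.3; 0.1 -0.1 3 0 0 0 -0.3; 0.1 -0.1 -4 0 0 0 0;0.1 -0.1 -4 0 0 0 0"

```text
time_s: 13.52
position: [0.589, -0.0871, 0.1645]
ee_rot: [0.999, -0.043, 0.004, 0.0]
force: [0.2, 0.4, -0.2]
grip_width: 0.0437
```

```bash
python3 - <<'E'
from h import *
c=cam("wrist"); cv2.imwrite("pics/w8.png",c["pixels"]);np.save("pics/c8.npy",c,allow_pickle=True)
go(.625,.268,.15,-18); go(.622,.184,.15,11)
E
```

```text
shift [  0.61 -35.72   1.3 ] rot [-0.02 -0.34 13.05] dist 35.7
shift [  1.04 -27.32   1.3 ] rot [  0.07  -0.33 -15.95] dist 27.4
```

View pics/w8.png

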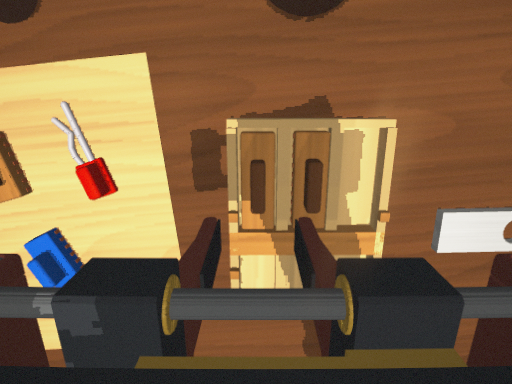

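Both long stamps are in pockets at (258,180) and (313,180). Next is the short stamp near the clip.

Emit:
apply_moves --rows "1 -27.3 1 0 0 -16 0; 1 -27.3 1 0 0 -16 0; 1 -27.3 1 0 0 -16 0; 1 -27.3 1 0 0 -16 0; 1 -27.3 1 0 0 -16 0; 1 -27.3 1 0 0 -16 0; 1 -27.3 1 0 0 -16 0; 1 -27.3 1 0 0 -16 0"

```text
time_s: 14.58
position: [0.6199, 0.181, 0.1494]
ee_rot: [0.996, 0.095, -0.0, 0.001]
force: [-0.1, 0.3, -0.5]
grip_width: 0.0442
```

```bash
python3 - <<'E'
from h import *
c=cam("wrist"); cv2.imwrite("pics/w9.png",c["pixels"]);np.save("pics/c9.npy",c,allow_pickle=True)
cv2.imwrite("pics/w9a.png",cv2.resize(c["pixels"][95:245,110:310],None,fx=4,fy=4,interpolation=3)) 
print(manip.observe()["position"])
E
```

```text
[0.61990924 0.18142336 0.14958131]
```

View pics/w9.png

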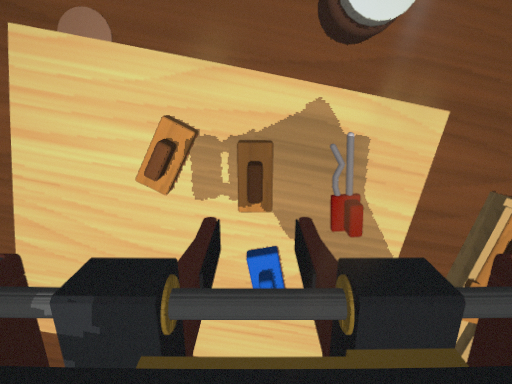

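View pics/w9a.png

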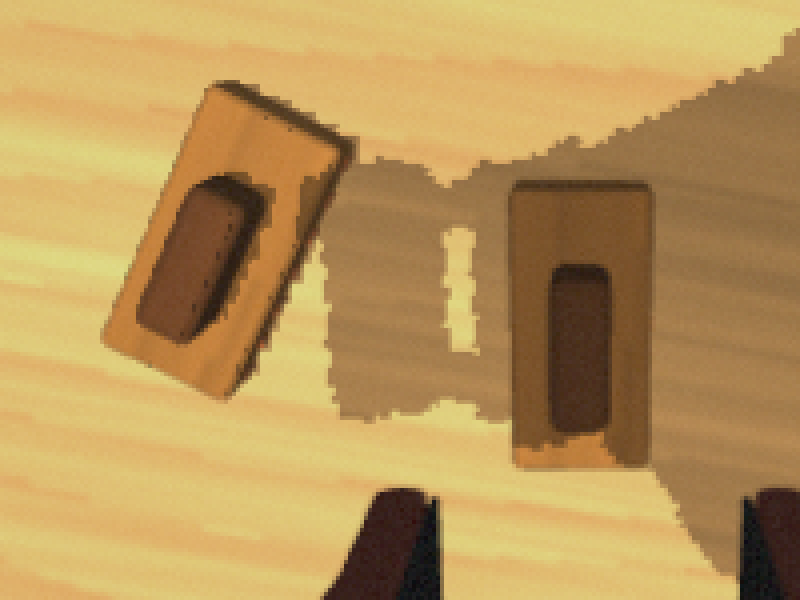

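```bash
python3 - <<'E'
from h import *
c=np.load("pics/c9.npy",allow_pickle=True).item()
o=(110,95)
quad(c,[(511,190),(652,188),(650,467),(513,468)],.018,o,4)
quad(c,[(550,282),(610,282),(610,432),(550,432)],.040,o,4)
quad(c,[(214,88),(345,150),(228,400),(103,340)],.018,o,4)
print("clip tab?")
go(.623,.184,.036,11)
E
```

```text
centre [0.6223 0.183  0.018 ] yaw far 10.75 yaw left-90 11.42 size 0.0693 0.0335
centre [0.6222 0.1833 0.04  ] yaw far 10.73 yaw left-90 10.79 size 0.0348 0.0134
centre [0.6266 0.2705 0.018 ] yaw far -17.29 yaw left-90 -15.92 size 0.0681 0.0326
clip tab?
shift [ 0.35 -0.21 11.36] rot [ 0.07  0.01 -0.12] dist 11.4
```

Emit:
apply_moves --rows "0.2 -0.15 6 0 0 0 0; 0.2 -0.15 10 0 0 0 0; 0.2 -0.15 11.3 0 0 0 0; 0.2 -0.15 11.3 0 0 0 0; 0.2 -0.15 11.3 0 0 0 -1; 0.2 -0.15 11.3 0 0 0 -1; 0.2 -0.15 11.3 0 0 0 -1; 0.2 -0.15 11.3 0 0 0 -1; 0.2 -0.15 5.3 0 0 0 -1; 0.2 -0.15 2.5 0 0 0 -1;  0.2 -0.15 2.5 0 0 0 -1"

```text
time_s: 16.0
position: [0.6226, 0.1866, 0.1271]
ee_rot: [0.995, 0.096, 0.002, -0.001]
force: [-0.5, -0.8, -1.0]
grip_width: 0.0138
```

```bash
python3 - <<'E'
from h import *
u=np.array([np.cos(np.radians(-5.)),np.sin(np.radians(-5.))]);v=np.array([-u[1],u[0]]);ce=np.array([.5304,-.1338])
for n,(a,b) in dict(short1=(-.0665,0),short2=(-.0665,.052),pin=(-.015,0)).items(): print(n,(ce+a*u+b*v).round(4))
t=ce-.0665*u; go(t[0],t[1],.12,-5)
E
```

```text
short1 [ 0.4642 -0.128 ]
short2 [ 0.4687 -0.0762]
pin [ 0.5155 -0.1325]
shift [-21.59  27.83   0.59] rot [-0.07 -0.26 16.06] dist 35.2
```

Emit:
apply_moves --rows "-21.6 27.8 0.6 0 0 16 -1; -21.6 27.8 0.6 0 0 16 -1; -21.6 27.8 0.6 0 0 16 -1; -21.6 27.8 0.6 0 0 16 -1; -21.6 27.8 0.6 0 0 16 -1; -21.6 27.8 0.6 0 0 16 -1; -21.6 27.8 0.6 0 0 16 -1; -21.6 27.8 0.6 0 0 16 -1; -21.6 27.8 0.6 0 0 16 -1; -21.6 27.8 0.6 0 0 16 -1"

```text
time_s: 17.25
position: [0.463, -0.1273, 0.1185]
ee_rot: [0.999, -0.042, -0.0, -0.0]
force: [-0.7, 0.5, -0.2]
grip_width: 0.0137
```

```bash
python3 - <<'E'
from h import *
c=cam("wrist"); cv2.imwrite("pics/w10.png",c["pixels"]);np.save("pics/c10.npy",c,allow_pickle=True)
go(.4642,-.128,.0425,-5)
E
```

```text
shift [0.13 0.04 7.61] rot [-0.02 -0.    0.16] dist 7.6
```

View pics/w10.png

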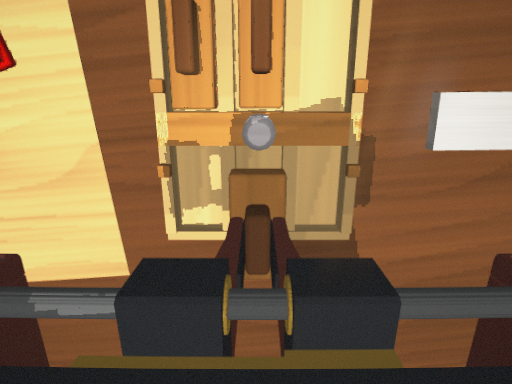

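```bash
python3 - <<'E'
from h import *
c=np.load("pics/c10.npy",allow_pickle=True).item()
u=np.array([np.cos(np.radians(-5.)),np.sin(np.radians(-5.))])
P=ray2plane(c,[(230,171),(286,171)],.1185-.018).mean(0)[:2]; print(P-.035*u)
p=ray2plane(c,(260,131),.0615)[0][:2]; print("pin",p,"short1",p-.0515*u)
P=ray2plane(c,[(168,240),(351,241)],.024); print(P,P.mean(0)[:2]+.113*u)
E
```

```text
[ 0.46495852 -0.12770112]
pin [ 0.5181289  -0.13379679] short1 [ 0.46682487 -0.12930827]
[[ 0.42554155 -0.04436953  0.024     ]
 [ 0.41069594 -0.2069468   0.024     ]] [ 0.53068874 -0.13550677]
```

Emit:
apply_moves --rows "0.1 0.1 3 0 0 0 -1; 0.1 0.1 6 0 0 0 -1; 0.1 0.1 7.6 0 0 0 -1; 0.1 0.1 7.6 0 0 0 -1; 0.1 0.1 7.6 0 0 0 -1; 0.1 0.1 7.6 0 0 0 -0.3; 0.1 0.1 7.6 0 0 0 -0.3; 0.1 0.1 7.6 0 0 0 -0.3; 0.1 0.1 3 0 0 0 -0.3; 0.1 0.1 -4 0 0 0 0;0.1 0.1 -4 0 0 0 0"

```text
time_s: 18.68
position: [0.4661, -0.13, 0.1626]
ee_rot: [0.999, -0.043, 0.004, 0.001]
force: [0.4, 1.2, -0.4]
grip_width: 0.0434
```

```bash
python3 - <<'E'
from h import *
c=cam("wrist"); cv2.imwrite("pics/w11.png",c["pixels"]);np.save("pics/c11.npy",c,allow_pickle=True)
go(.6265,.27,.15,-17)
E
```

```text
shift [ 12.61 -41.25   1.15] rot [ 0.04 -0.31 12.03] dist 43.1
```

View pics/w11.png

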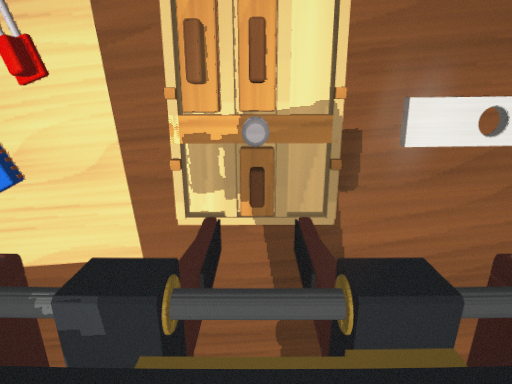

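The short stamp is in the middle short pocket at (257,180). Now the last stamp.

Emit:
apply_moves --rows "12.6 -41.2 1 0 0 12 0; 12.6 -41.2 1 0 0 12 0; 12.6 -41.2 1 0 0 12 0; 12.6 -41.2 1 0 0 12 0; 12.6 -41.2 1 0 0 12 0; 12.6 -41.2 1 0 0 12 0; 12.6 -41.2 1 0 0 12 0; 12.6 -41.2 1 0 0 12 0; 12.6 -41.2 1 0 0 12 0; 12.6 -41.2 1 0 0 12 0; 12.6 -41.2 1 0 0 12 0"

```text
time_s: 20.1
position: [0.6246, 0.2683, 0.1486]
ee_rot: [0.989, -0.148, 0.0, 0.0]
force: [0.8, -0.6, -0.1]
grip_width: 0.0441
```

```bash
python3 - <<'E'
from h import *
c=cam("wrist"); cv2.imwrite("pics/w12.png",c["pixels"]);np.save("pics/c12.npy",c,allow_pickle=True)
cv2.imwrite("pics/w12a.png",cv2.resize(c["pixels"][95:245,160:360],None,fx=4,fy=4,interpolation=3)) 
print(manip.observe()["position"])
E
```

```text
[0.62469685 0.26858054 0.14874692]
```

View pics/w12a.png

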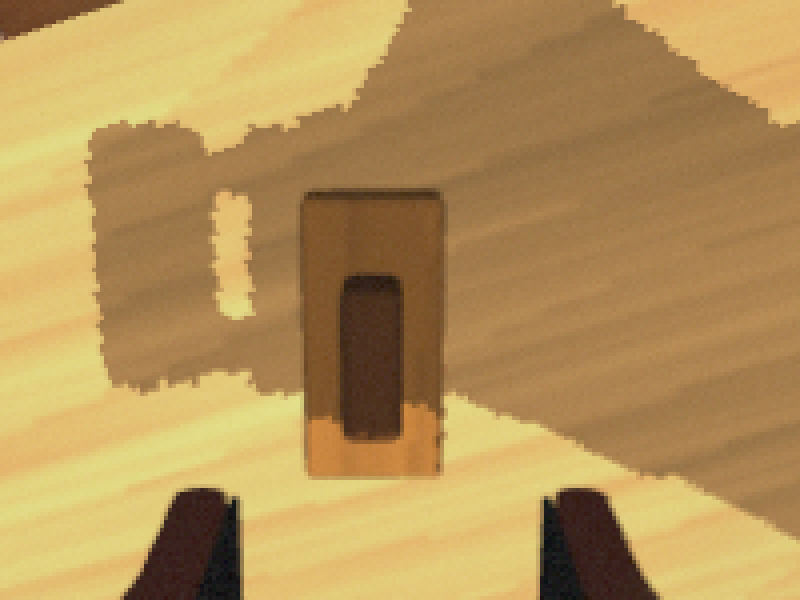

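```bash
python3 - <<'E'
from h import *
c=np.load("pics/c12.npy",allow_pickle=True).item()
o=(160,95)
quad(c,[(302,200),(443,198),(440,478),(308,478)],.018,o,4)
quad(c,[(341,292),(401,292),(401,439),(342,438)],.040,o,4)
go(.6263,.2695,.036,-17)
E
```

```text
centre [0.6262 0.2714 0.018 ] yaw far -16.97 yaw left-90 -16.7 size 0.0695 0.0328
centre [0.6268 0.2714 0.04  ] yaw far -17.11 yaw left-90 -17.63 size 0.034 0.0133
shift [ 0.12 -0.14 11.27] rot [ 0.03 -0.02 -0.04] dist 11.3
```

Emit:
apply_moves --rows "0.1 -0.3 6 0 0 0 0; 0.1 -0.3 10 0 0 0 0; 0.1 -0.3 11.2 0 0 0 0; 0.1 -0.3 11.2 0 0 0 0; 0.1 -0.3 11.2 0 0 0 -1; 0.1 -0.3 11.2 0 0 0 -1; 0.1 -0.3 11.2 0 0 0 -1; 0.1 -0.3 11.2 0 0 0 -1; 0.1 -0.3 5.3 0 0 0 -1; 0.1 -0.3 2.5 0 0 0 -1;  0.1 -0.3 2.5 0 0 0 -1"

```text
time_s: 21.52
position: [0.6277, 0.2735, 0.1263]
ee_rot: [0.989, -0.147, 0.002, -0.001]
force: [-0.1, 0.1, -0.3]
grip_width: 0.0139
```

```bash
python3 - <<'E'
from h import *
go(.4695,-.0767,.12,-5)
E
```

```text
shift [-4.93 38.12  0.48] rot [ -0.17  -0.22 -11.95] dist 38.4
```

Emit:
apply_moves --rows "-5 38.1 0.5 0 0 -12 -1; -5 38.1 0.5 0 0 -12 -1; -5 38.1 0.5 0 0 -12 -1; -5 38.1 0.5 0 0 -12 -1; -5 38.1 0.5 0 0 -12 -1; -5 38.1 0.5 0 0 -12 -1; -5 38.1 0.5 0 0 -12 -1; -5 38.1 0.5 0 0 -12 -1; -5 38.1 0.5 0 0 -12 -1; -5 38.1 0.5 0 0 -12 -1"

```text
time_s: 22.78
position: [0.4681, -0.0755, 0.1185]
ee_rot: [0.999, -0.042, 0.0, -0.0]
force: [0.4, -0.2, 0.0]
grip_width: 0.014
```

```bash
python3 - <<'E'
from h import *
c=cam("wrist"); cv2.imwrite("pics/w13.png",c["pixels"]);np.save("pics/c13.npy",c,allow_pickle=True)
go(.4695,-.0767,.0425,-5)
E
```

```text
shift [0.16 0.08 7.61] rot [-0.03 -0.01  0.2 ] dist 7.6
```

View pics/w13.png

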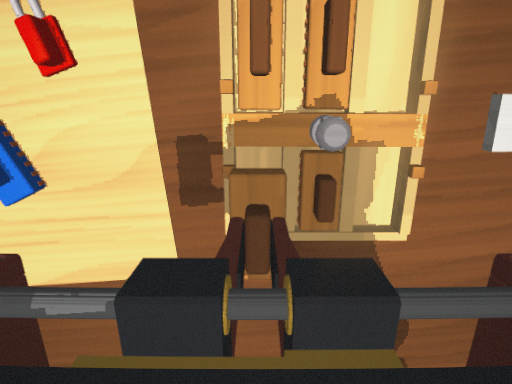

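Emit:
apply_moves --rows "0.1 0.1 3 0 0 0 -1; 0.1 0.1 6 0 0 0 -1; 0.1 0.1 7.6 0 0 0 -1; 0.1 0.1 7.6 0 0 0 -1; 0.1 0.1 7.6 0 0 0 -1; 0.1 0.1 7.6 0 0 0 -0.3; 0.1 0.1 7.6 0 0 0 -0.3; 0.1 0.1 7.6 0 0 0 -0.3; 0.1 0.1 3 0 0 0 -0.3; 0.1 0.1 -4 0 0 0 0;0.1 0.1 -4 0 0 0 0"

```text
time_s: 24.2
position: [0.471, -0.0785, 0.1625]
ee_rot: [0.999, -0.043, 0.004, 0.001]
force: [1.3, 0.4, -1.0]
grip_width: 0.0432
```

```bash
python3 - <<'E'
from h import *
c=cam("wrist"); cv2.imwrite("pics/w14.png",c["pixels"]);np.save("pics/c14.npy",c,allow_pickle=True)
s=cam("side"); cv2.imwrite("pics/s2.png",s["pixels"])
# view keeper: tool x along -94 deg? 
go(.503,-.40,.2,-93); go(.503,-.44,.2,87)
print(manip.observe()["qpos"].round(2))
E
```

```text
shift [ 6.19 31.72 -4.01] rot [-7.000e-02 -1.400e-01  8.803e+01] dist 32.6
shift [ 6.54 35.7  -4.  ] rot [ 1.400e-01 -7.000e-02 -9.197e+01] dist 36.5
[ 0.49  0.29 -0.53  2.07  0.2   0.82 -1.81]
```

View pics/w14.png

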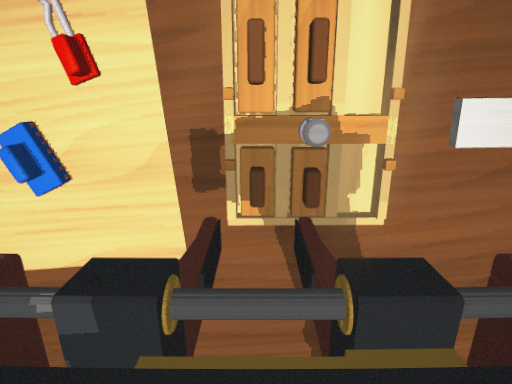

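View pics/s2.png

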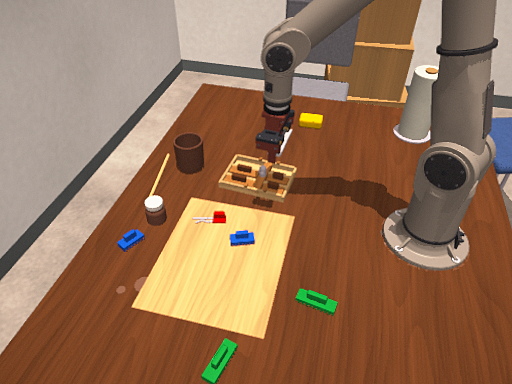

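All four stamps lie in their pockets. In the wrist view they are at (256,50), (318,50), (257,185), (311,185), with the pin at (315,131). Now the keeper.

Emit:
apply_moves --rows "3 15 -4 0 0 -10 0; 6 30 -4 0 0 -20 0; 6.5 35.7 -3 0 0 -30 0; 6.5 35.7 -2 0 0 -40 0; 6.5 35.7 -1 0 0 -50 0; 6.5 35.7 -1 0 0 -60 0; 6.5 35.7 -1 0 0 -70 0; 6.5 35.7 -1 0 0 -80 0; 6.5 35.7 -1 0 0 -90 0; 6.5 35.7 -1 0 0 -92 0; 6.5 35.7 -1 0 0 -92 0"

```text
time_s: 25.68
position: [0.5019, -0.4392, 0.1672]
ee_rot: [0.726, 0.688, -0.0, -0.001]
force: [0.2, -0.3, -0.6]
grip_width: 0.0436
```

```bash
python3 - <<'E'
from h import *
c=cam("wrist"); cv2.imwrite("pics/w15.png",c["pixels"]);np.save("pics/c15.npy",c,allow_pickle=True)
s=manip.observe(); print(s["position"],s["qpos"].round(2)); go(.498,-.4385,.16,87)
E
```

```text
[ 0.50213938 -0.43924125  0.1676774 ] [ 1.1   0.63 -0.7   1.6   0.44  1.08  0.23]
shift [ 0.05 -0.42  0.77] rot [-0.06 -0.05 -0.07] dist 0.9
```

View pics/w15.png

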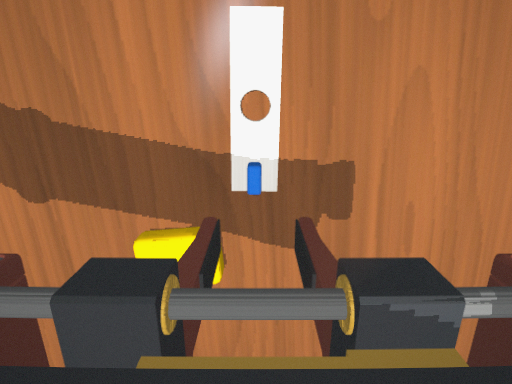

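```bash
python3 - <<'E'
from h import *
c=np.load("pics/c15.npy",allow_pickle=True).item()
cv2.imwrite("pics/w15a.png",cv2.resize(c["pixels"][140:300,120:320],None,fx=4,fy=4,interpolation=3))
cv2.imwrite("pics/w15b.png",cv2.resize(c["pixels"][0:200,215:300],None,fx=3,fy=3,interpolation=3))
c1=np.load("pics/c1.npy",allow_pickle=True).item()
print(ray2plane(c1,[(295+490/3,90+230/3),(295+608/3,90+235/3),(295+585/3,90+400/3),(295+470/3,90+400/3)],.035).round(3))
E
```

```text
[[ 0.457 -0.491  0.035]
 [ 0.455 -0.55   0.035]
 [ 0.369 -0.557  0.035]
 [ 0.37  -0.498  0.035]]
```

View pics/w15a.png

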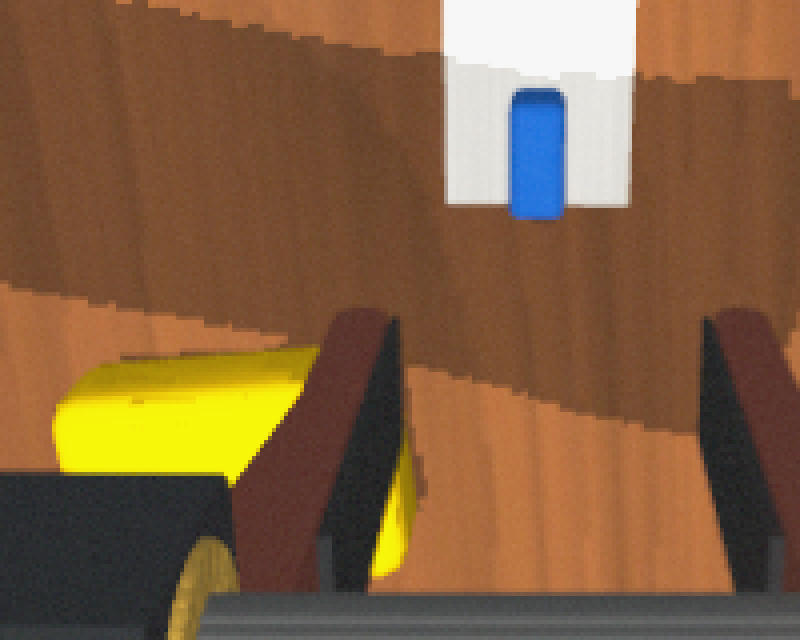

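View pics/w15b.png

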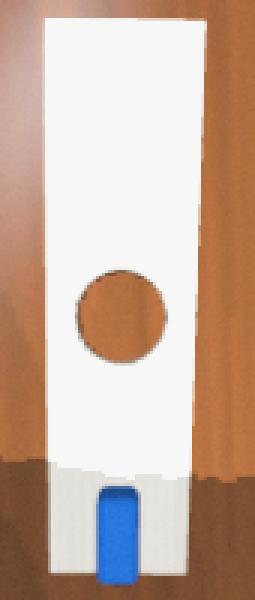

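```bash
python3 - <<'E'
from h import *
c=np.load("pics/c15.npy",allow_pickle=True).item()
quad(c,[(512,104),(564,104),(563,219),(511,218)],.034,(120,140),4)
quad(c,[(45,18),(206,20),(187,575),(50,573)],.012,(215,0),3)
print(ray2plane(c,(215+121.5/3,316/3),.012))
go(.498,-.4385,.03,86)
E
```

```text
centre [ 0.4987 -0.4386  0.034 ] yaw far 86.28 yaw left-90 86.35 size 0.0288 0.0126
centre [ 0.5035 -0.3692  0.012 ] yaw far 86.09 yaw left-90 86.16 size 0.1749 0.0484
[[ 0.50348306 -0.36858291  0.012     ]]
shift [ 0.04 -0.4  13.77] rot [-0.06 -0.05  0.93] dist 13.8
```

Emit:
apply_moves --rows "0.1 -0.3 6 0 0 0.8 0; 0.1 -0.35 11 0 0 0.8 0; 0.1 -0.35 13.8 0 0 0.8 0; 0.1 -0.35 13.8 0 0 0.8 0; 0.1 -0.35 13.8 0 0 0.8 -1; 0.1 -0.35 13.8 0 0 0.8 -1; 0.1 -0.35 13.8 0 0 0.8 -1; 0.1 -0.35 13.8 0 0 0.8 -1; 0.1 -0.35 10 0 0 0.8 -1; 0.1 -0.35 6 0 0 0.8 -1; 0.1 -0.35 3 0 0 0.8 -1; 0.1 -0.35 3 0 0 0.8 -1"

```text
time_s: 27.22
position: [0.5002, -0.4392, 0.1412]
ee_rot: [0.73, 0.684, 0.0, 0.002]
force: [-0.4, -0.3, -1.5]
grip_width: 0.0139
```

```bash
python3 - <<'E'
from h import *
c=cam("wrist"); cv2.imwrite("pics/w16.png",c["pixels"]);np.save("pics/c16.npy",c,allow_pickle=True)
s=manip.observe(); print(s["position"],s["grip_width"],s["moment"])
s=cam("side"); cv2.imwrite("pics/s3.png",cv2.resize(s["pixels"][80:220,190:370],None,fx=4,fy=4))
E
```

```text
[ 0.49902256 -0.4387544   0.13911604] 0.014157692342267643 [-0.13716664 -0.02131016 -0.00372352]
```

View pics/w16.png

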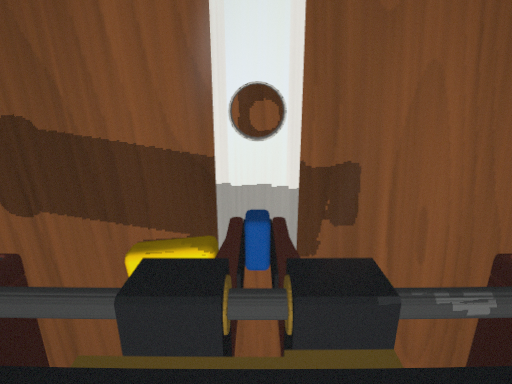

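View pics/s3.png

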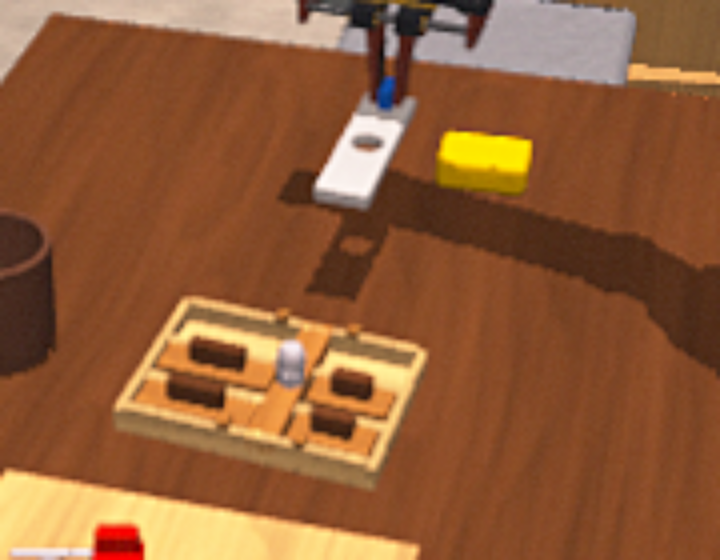

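```bash
python3 - <<'E'
from h import *
c=np.load("pics/c16.npy",allow_pickle=True).item()
cv2.imwrite("pics/w16a.png",cv2.resize(c["pixels"][70:150,200:320],None,fx=6,fy=6,interpolation=3))
T=c["eyeM"]@np.linalg.inv(np.array(c["tool_from_camera"]))
for z in (.112,.117,.122,.127):
    p=ray2plane(c,(257.5,111),z)[0]; print(z,(np.linalg.inv(T)@np.r_[p,1])[:3].round(4))
E
```

```text
0.112 [ 0.0701 -0.0002  0.029 ]
0.117 [ 0.0703 -0.0002  0.024 ]
0.122 [ 0.0705 -0.0002  0.019 ]
0.127 [ 0.0707 -0.0002  0.014 ]
```

View pics/w16a.png

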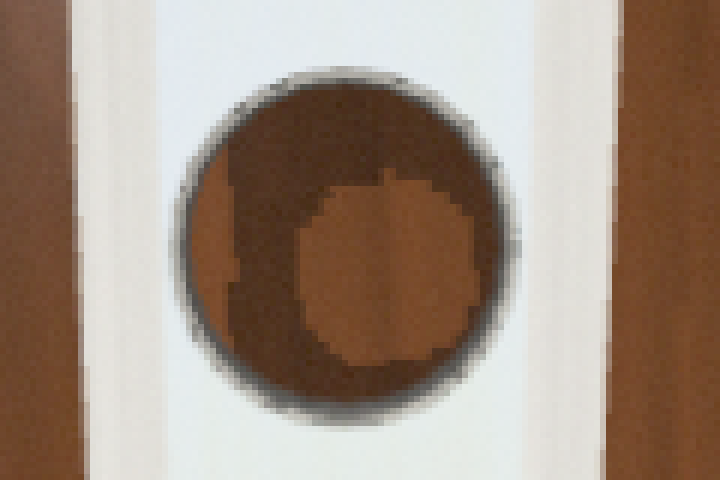

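```bash
python3 - <<'E'
from h import *
go(.5104,-.2035,.118,85)
E
```

```text
shift [23.51 -0.33  1.98] rot [-0.06 -0.01  1.25] dist 23.6
```

Emit:
apply_moves --rows "5 0 0 0 0 1.2 -1; 10 -0.3 0 0 0 1.2 -1; 15 -0.3 0 0 0 1.2 -1; 20 -0.3 0 0 0 1.2 -1; 23.5 -0.3 1 0 0 1.2 -1; 23.5 -0.3 2 0 0 1.2 -1; 23.5 -0.3 2 0 0 1.2 -1; 23.5 -0.3 2 0 0 1.2 -1"

```text
time_s: 28.32
position: [0.5109, -0.2052, 0.1181]
ee_rot: [0.738, 0.675, -0.0, -0.0]
force: [1.2, 0.8, -2.5]
grip_width: 0.0138
```

```bash
python3 - <<'E'
from h import *
c=cam("wrist"); cv2.imwrite("pics/w17.png",c["pixels"]);np.save("pics/c17.npy",c,allow_pickle=True)
print(manip.observe()["position"]); go(.5104,-.2035,.118,85)
E
```

```text
[ 0.51109744 -0.20511058  0.11843168]
shift [ 0.15 -0.08  0.04] rot [-0.02  0.01 -0.07] dist 0.2
```

View pics/w17.png

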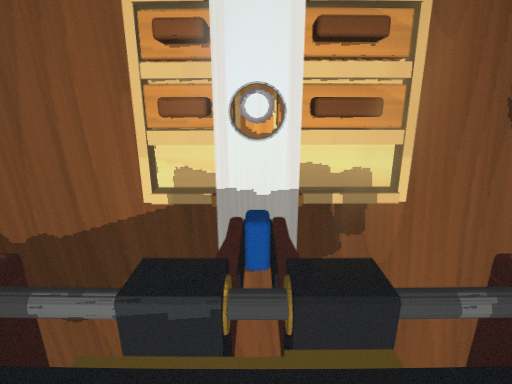

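Pin top is seen through the bar's hole at (257,105), hole centre (258,111).

```bash
python3 - <<'E'
from h import *
c=np.load("pics/c17.npy",allow_pickle=True).item()
cv2.imwrite("pics/w17a.png",cv2.resize(c["pixels"][70:150,200:320],None,fx=6,fy=6,interpolation=3))
T=c["eyeM"]@np.linalg.inv(np.array(c["tool_from_camera"]))
for px,z in [((257,105),.0615),((257.5,111),.101)]:
    p=ray2plane(c,px,z)[0]; print(z,p.round(4),(np.linalg.inv(T)@np.r_[p,1])[:3].round(4))
E
```

```text
0.0615 [ 0.5168 -0.1326  0.0615] [ 0.0729 -0.0005  0.0566]
0.101 [ 0.5169 -0.1348  0.101 ] [ 0.0706 -0.0002  0.0171]
```

View pics/w17a.png

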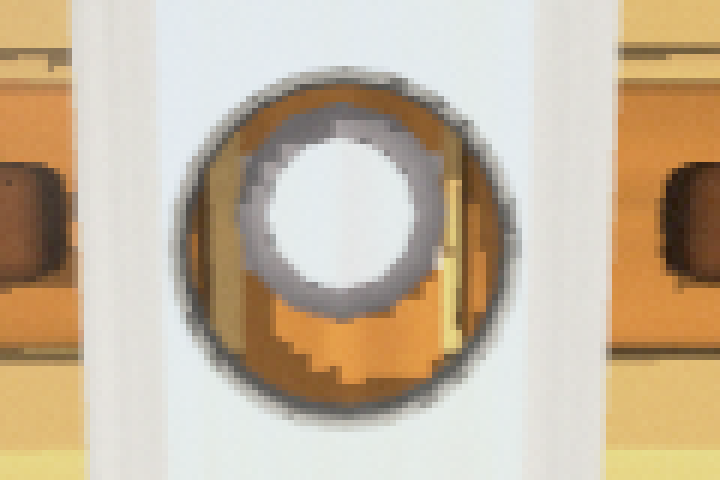

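Emit:
apply_moves --rows "0.2 0 0 0 0 0 -1; 0.2 0 1.5 0 0 0 -1; 0.2 0 2.5 0 0 0 -1; 0.2 0 3.5 0 0 0 -1; 0.2 0 3.5 0 0 0 -1"

```text
time_s: 29.0
position: [0.5107, -0.2015, 0.0825]
ee_rot: [0.737, 0.676, -0.0, -0.001]
force: [-0.5, 0.6, -0.2]
grip_width: 0.0137
```

```bash
python3 - <<'E'
from h import *
c=cam("wrist"); cv2.imwrite("pics/w18a.png",cv2.resize(c["pixels"][60:200,170:350],None,fx=4,fy=4,interpolation=3))
print(manip.observe()["position"],manip.observe()["force"],manip.observe()["moment"])
s=cam("side"); cv2.imwrite("pics/s4.png",cv2.resize(s["pixels"][100:220,200:330],None,fx=5,fy=5))
E
```

```text
[ 0.51122005 -0.20153422  0.08316762] [ 0.13828002 -0.28664412 -1.8927735 ] [-0.13182133 -0.09262597 -0.02147377]
```

View pics/w18a.png

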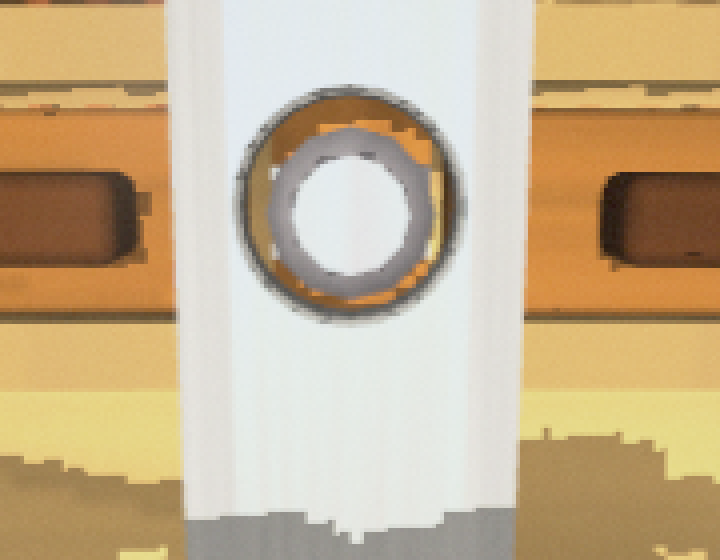

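View pics/s4.png

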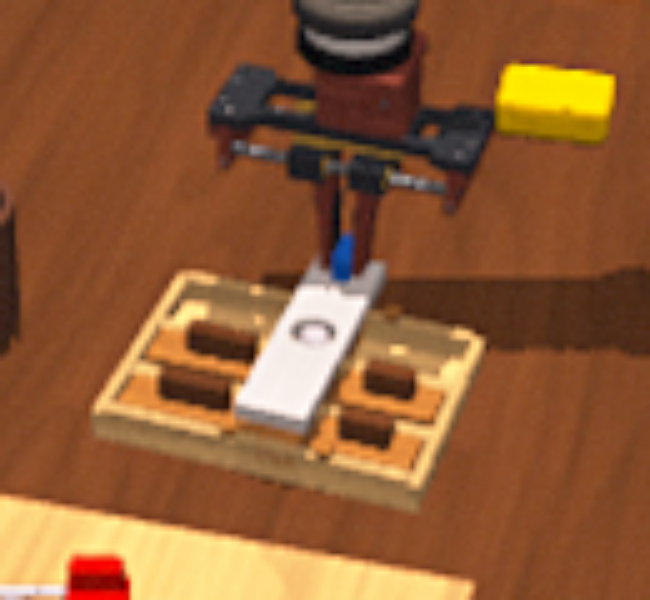

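Emit:
apply_moves --rows "0 0 1 0 0 0 -1; 0 0 2 0 0 0 -1; 0 0 2.7 0 0 0 -1; 0 0 2.7 0 0 0 -1"

```text
time_s: 29.6
position: [0.5114, -0.2017, 0.0564]
ee_rot: [0.737, 0.676, -0.0, -0.0]
force: [-1.3, -0.2, 1.3]
grip_width: 0.0139
```

```bash
python3 - <<'E'
from h import *
c=cam("wrist"); cv2.imwrite("pics/w19a.png",cv2.resize(c["pixels"][60:200,170:350],None,fx=4,fy=4,interpolation=3))
print(manip.observe()["position"],manip.observe()["force"],manip.observe()["moment"])
s=cam("side"); cv2.imwrite("pics/s5.png",cv2.resize(s["pixels"][100:220,200:330],None,fx=5,fy=5))
E
```

```text
[ 0.51138488 -0.20163821  0.05643164] [-1.1345204 -0.4365484  0.3985831] [-0.02228104  0.04738122  0.03974687]
```

View pics/w19a.png

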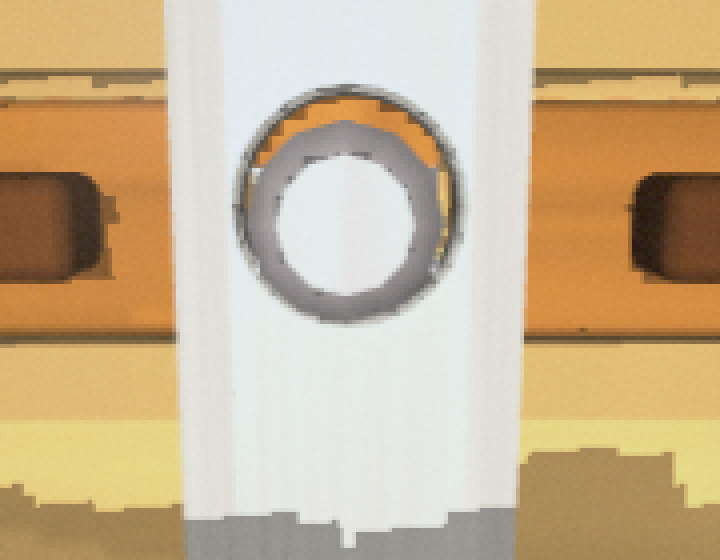

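View pics/s5.png

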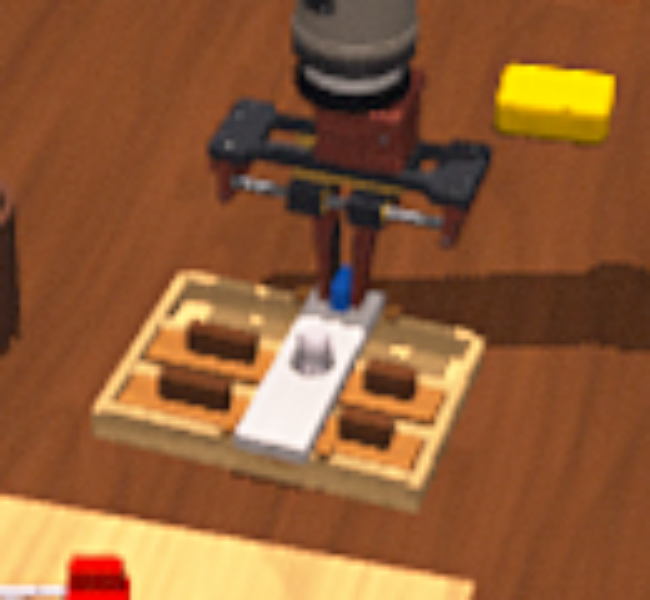

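Emit:
apply_moves --rows "0 0 0.15 0 0 0 -1; 0 0 0.15 0 0 0 -0.3; 0 0 0.15 0 0 0 -0.3; 0 0 0.15 0 0 0 -0.3; 0 0 -3 0 0 0 -0.3; 0 0 -9 0 0 0 0; 0 0 -11 0 0 0 0; 0 0 -11 0 0 0 0"

```text
time_s: 30.7
position: [0.5121, -0.2021, 0.1676]
ee_rot: [0.737, 0.676, 0.0, 0.001]
force: [-0.3, -0.5, -0.7]
grip_width: 0.0436
```

```bash
python3 - <<'E'
from h import *
c=cam("wrist"); cv2.imwrite("pics/w20.png",c["pixels"])
s=cam("side"); cv2.imwrite("pics/s6.png",cv2.resize(s["pixels"][100:220,200:330],None,fx=5,fy=5))
s=manip.observe(); print(s["position"],s["qpos"].round(2)); go(.60,.085,.2,200)
E
```

```text
[ 0.51045596 -0.20186225  0.16523117] [ 0.87  0.46 -0.77  1.89  0.39  0.95 -0.17]
shift [29.35  6.43 -3.48] rot [-6.0000e-02 -1.2000e-01 -1.1496e+02] dist 30.3
```

View pics/w20.png

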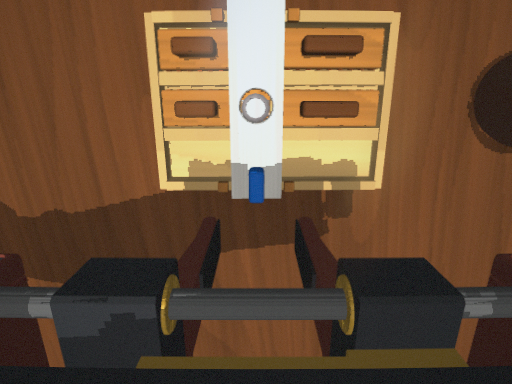

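View pics/s6.png

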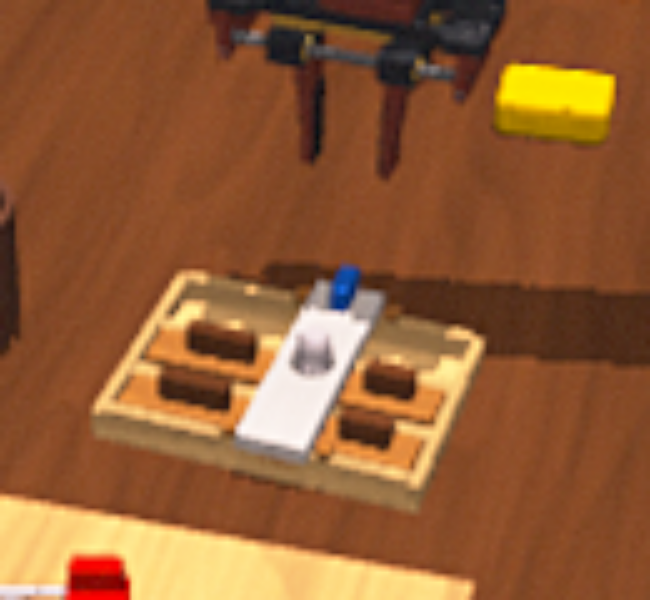

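```bash
python3 - <<'E'
from h import *
c=np.load("pics/c9.npy",allow_pickle=True).item()
P=ray2plane(c,[(350.5,134),(347.5,194)],.0035); d=P[0]-P[1]; print(P.round(4),np.linalg.norm(d),np.degrees(np.arctan2(d[1],d[0])))
go(.605,.085,.17,190)
E
```

```text
[[0.6797 0.0996 0.0035]
 [0.6198 0.0858 0.0035]] 0.06145522757310672 12.907826145060103
shift [29.4   6.94 -0.48] rot [-7.0000e-02 -1.1000e-01 -1.0496e+02] dist 30.2
```

Emit:
apply_moves --rows "3 0 -2 0 0 -10 0; 9 1 -2 0 0 -20 0; 15 3 -2 0 0 -30 0; 20 4 -2 0 0 -40 0; 25 5 -2 0 0 -50 0; 29 6.5 -2 0 0 -60 0; 29 6.5 -2 0 0 -70 0; 29 6.5 -2 0 0 -80 0; 29 6.5 -1 0 0 -90 0; 29 6.5 -0.5 0 0 -100 0; 29 6.5 -0.5 0 0 -108 0; 29 6.5 -0.5 0 0 -108 0"

```text
time_s: 32.3
position: [0.6002, 0.0814, 0.1693]
ee_rot: [-0.113, 0.994, 0.0, -0.002]
force: [-0.1, 0.7, -0.7]
grip_width: 0.0438
```

```bash
python3 - <<'E'
from h import *
c=cam("wrist"); cv2.imwrite("pics/w21.png",c["pixels"]);np.save("pics/c21.npy",c,allow_pickle=True)
s=manip.observe(); print(s["position"],s["qpos"].round(2))
cv2.imwrite("pics/w21a.png",cv2.resize(c["pixels"][100:260,160:360],None,fx=4,fy=4,interpolation=3))
E
```

```text
[0.60040785 0.08153174 0.16984936] [ 0.56  0.74 -1.18  1.73  0.73  1.19  0.97]
```

View pics/w21.png

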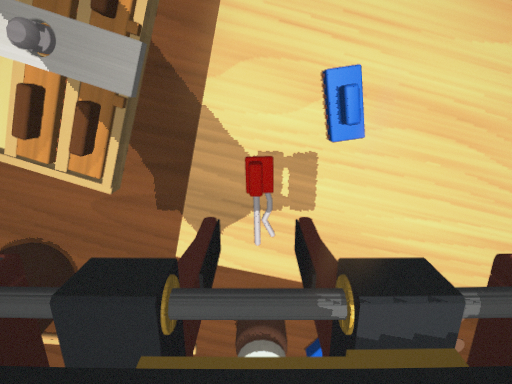

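View pics/w21a.png

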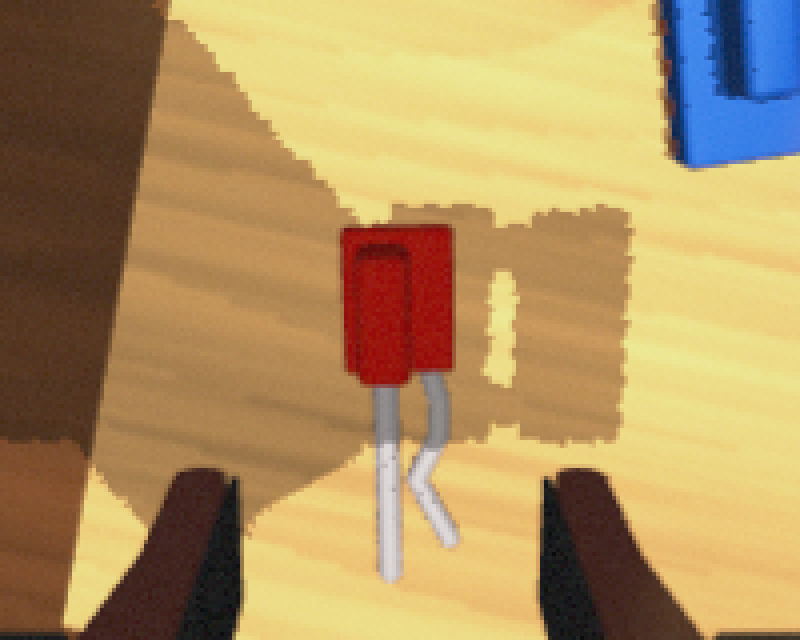

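```bash
python3 - <<'E'
from h import *
c=np.load("pics/c21.npy",allow_pickle=True).item(); o=(160,100)
quad(c,[(358,258),(411,257),(409,384),(360,384)],.030,o,4)
quad(c,[(341,230),(453,227),(453,372),(346,374)],.008,o,4)
P=ray2plane(c,[(160+391/4,100+578/4),(160+386.5/4,100+400/4)],.0035); d=P[0]-P[1]; print(P.round(4),np.degrees(np.arctan2(d[1],d[0])))
go(.6005,.0815,.026,193)
E
```

```text
centre [0.6007 0.0806 0.03  ] yaw far -167.05 yaw left-90 -166.43 size 0.0325 0.0126
centre [0.6003 0.0842 0.008 ] yaw far -165.91 yaw left-90 -165.65 size 0.0395 0.0291
[[0.6818 0.1011 0.0035]
 [0.6293 0.0876 0.0035]] 14.343237769993147
shift [-0.04 -0.02 14.38] rot [ 0.06 -0.15 -0.08] dist 14.4
```

Emit:
apply_moves --rows "0 -0.1 6 0 0 -0.6 0; 0 -0.1 11 0 0 -0.6 0; 0 -0.1 13.5 0 0 -0.6 0; 0 -0.1 14.5 0 0 -0.6 0; 0 -0.1 14.5 0 0 -0.6 0; 0 -0.1 14.5 0 0 -0.6 -1; 0 -0.1 14.5 0 0 -0.6 -1; 0 -0.1 14.5 0 0 -0.6 -1; 0 -0.1 14.5 0 0 -0.6 -1; 0 -0.1 10 0 0 -0.6 -1; 0 -0.1 5 0 0 -0.6 -1; 0 -0.1 5 0 0 -0.6 -1"

```text
time_s: 33.85
position: [0.6034, 0.0818, 0.1255]
ee_rot: [-0.119, 0.993, 0.0, 0.003]
force: [0.1, 0.4, -1.0]
grip_width: 0.0137
```

```bash
python3 - <<'E'
from h import *
c=cam("wrist"); cv2.imwrite("pics/w22.png",c["pixels"]);np.save("pics/c22.npy",c,allow_pickle=True)
s=manip.observe(); print(s["position"],s["qpos"].round(2),s["grip_width"])
u=np.array([np.cos(np.radians(-5.)),np.sin(np.radians(-5.))]);v=np.array([-u[1],u[0]]);pin=np.array([.5168,-.1328])
print("home TCP",(pin+.034*v).round(4),"start",(pin+.114*v).round(4))
t=pin+.125*v; go(t[0],t[1],.14,85)
E
```

```text
[0.60223153 0.08081098 0.12308537] [ 0.53  0.78 -1.13  1.77  0.79  1.12  0.95] 0.013435369541764686
home TCP [ 0.5198 -0.0989] start [ 0.5267 -0.0192]
shift [ 9.34 -6.9  -1.71] rot [  0.13   0.14 108.64] dist 11.7
```

View pics/w22.png

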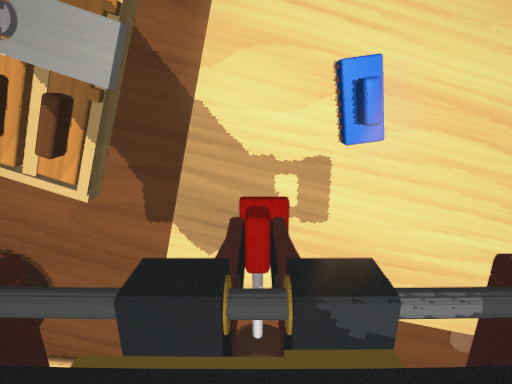

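```bash
python3 - <<'E'
from h import *
c=np.load("pics/c22.npy",allow_pickle=True).item()
cv2.imwrite("pics/w22a.png",cv2.resize(c["pixels"][190:345,190:330],None,fx=5,fy=5,interpolation=3)[:, :]) 
E
```

```text
(no output)
```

View pics/w22a.png

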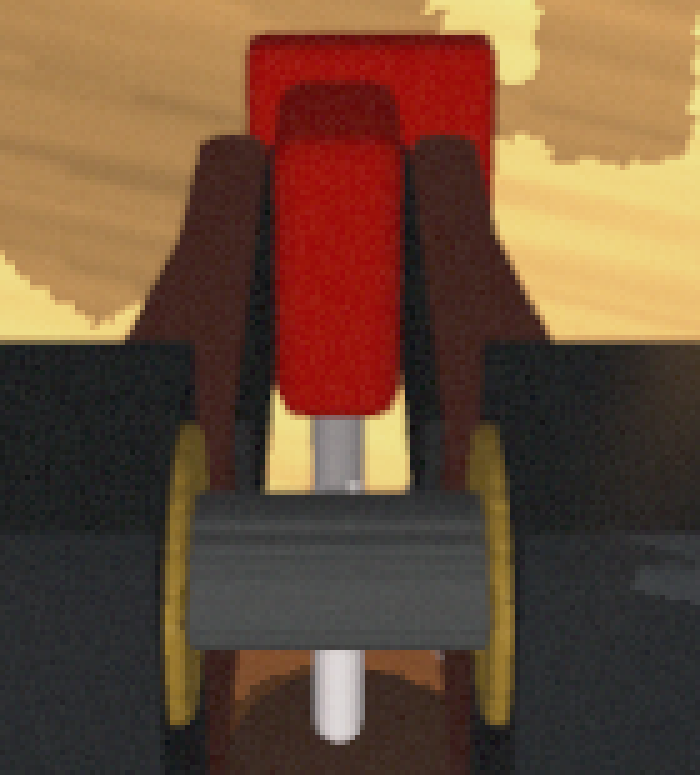

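```bash
python3 - <<'E'
from h import *
c=np.load("pics/c22.npy",allow_pickle=True).item()
M=np.array(c["tool_from_camera"])
def tool(px,z):
    p=cv2.undistortPoints(np.array([[px]],float),np.array(c["K"]),np.array(c["dist"]))[0,0]
    d=M[:3,:3]@np.r_[p,1]; return (M[:3,3]+d*((z-M[2,3])/d[2])).round(4)
f=lambda x,y:(190+x/5,190+y/5)
g=.0245
print("tip",tool(f(338,742),g-.0035),tool(f(338,742),g-.0035+.002), "legbase",tool(f(338,425),g-.0035))
print("base rear L,R",tool(f(248,42),g-.008),tool(f(494,42),g-.008))
print("tab rear/front top",tool(f(340,140),g-.030),tool(f(340,415),g-.030))
E
```

```text
tip [-0.0823  0.0004  0.021 ] [-0.0842  0.0004  0.023 ] legbase [-0.0318  0.0004  0.021 ]
base rear L,R [ 0.0217 -0.01    0.0165] [0.0217 0.0185 0.0165]
tab rear/front top [ 0.0186  0.0006 -0.0055] [-0.0135  0.0006 -0.0055]
```

```bash
python3 - <<'E'
from h import *
u=np.array([np.cos(np.radians(-5.)),np.sin(np.radians(-5.))]);v=np.array([-u[1],u[0]]);pin=np.array([.517,-.1328])
t=pin+.110*v; print(t); go(t[0],t[1],.0855,85)
E
```

```text
[ 0.52658713 -0.02321858]
shift [ 9.82 -8.32  3.74] rot [  0.13   0.14 108.64] dist 13.4
```

Emit:
apply_moves --rows "1 -1 -2 0 0 10 -1; 2 -2 -2 0 0 20 -1; 3 -3 -2 0 0 30 -1; 4 -4 -2 0 0 40 -1; 5 -5 -2 0 0 50 -1; 6 -6 -2 0 0 60 -1; 7 -7 -2 0 0 70 -1; 8 -8 -2 0 0 80 -1; 9 -8.3 -2 0 0 90 -1; 9.8 -8.3 -1 0 0 100 -1; 9.8 -8.3 0 0 0 108.6 -1; 9.8 -8.3 0 0 0 108.6 -1"

```text
time_s: 35.4
position: [0.5243, -0.0236, 0.12]
ee_rot: [0.736, 0.676, -0.001, -0.001]
force: [-1.0, -0.5, -0.9]
grip_width: 0.0136
```

```bash
python3 - <<'E'
from h import *
s=manip.observe(); print(s["position"],s["qpos"].round(2))
go(.5266,-.0232,.0655,85)
E
```

```text
[ 0.52433515 -0.02363302  0.12001183] [ 0.54  0.5  -0.77  1.97  0.46  0.85 -0.57]
shift [0.07 0.24 5.45] rot [-0.19  0.05  0.13] dist 5.5
```

Emit:
apply_moves --rows "0.1 0.25 2 -0.2 0 0.1 -1; 0.1 0.25 4 -0.2 0 0.1 -1; 0.1 0.25 5.4 -0.2 0 0.1 -1; 0.1 0.25 5.4 -0.2 0 0.1 -1; 0.1 0.25 5.4 -0.2 0 0.1 -1"

```text
time_s: 36.02
position: [0.5284, -0.0223, 0.0677]
ee_rot: [0.737, 0.675, 0.001, 0.001]
force: [-0.1, -0.4, -1.4]
grip_width: 0.014
```

```bash
python3 - <<'E'
from h import *
o=manip.observe(); print(o["position"],o["force"]); go(.5266,-.0232,.0655,85)
for n,(x,y,w,h) in dict(side=(205,130,110,80),scene=(180,170,110,80)).items():
    c=cam(n); np.save(f"pics/{n}7.npy",c,allow_pickle=True); cv2.imwrite(f"pics/{n}7.png",cv2.resize(c["pixels"][y:y+h,x:x+w],None,fx=7,fy=7,interpolation=2))
    Rm=R.from_quat(o["ee_rot"]).as_matrix()
    tip=o["position"]+Rm@np.array([-.082,.0004,.021]); print(n,"tip",proj(c,tip),"hole",proj(c,[.517,-.1328,.0445]),"pintop",proj(c,[.517,-.1328,.0615]), [(proj(c,p)[0]-[x,y])*7 for p in (tip,[.517,-.1328,.0445],[.517,-.1328,.0615])])
E
```

```text
[ 0.52844483 -0.02227192  0.06771067] [-0.13551299 -0.41550291 -1.40041088]
shift [-0.11 -0.18  0.22] rot [ 0.2  -0.01 -0.03] dist 0.3
side tip [[258.20776742 174.80224078]] hole [[261.62556923 170.25439605]] pintop [[261.73897259 166.25687055]] [array([372.45437192, 313.61568549]), array([396.37898462, 281.78077238]), array([397.17280814, 253.79809383])]
scene tip [[229.05865707 206.87119914]] hole [[220.64432458 210.99624585]] pintop [[220.19975776 207.25673781]] [array([343.41059952, 258.09839395]), array([284.51027207, 286.97372097]), array([281.39830432, 260.79716467])]
```

View pics/side7.png

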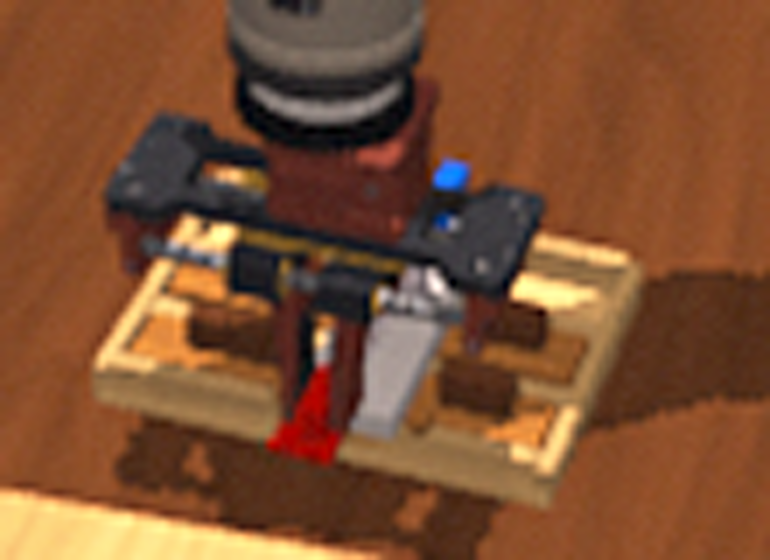

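View pics/scene7.png

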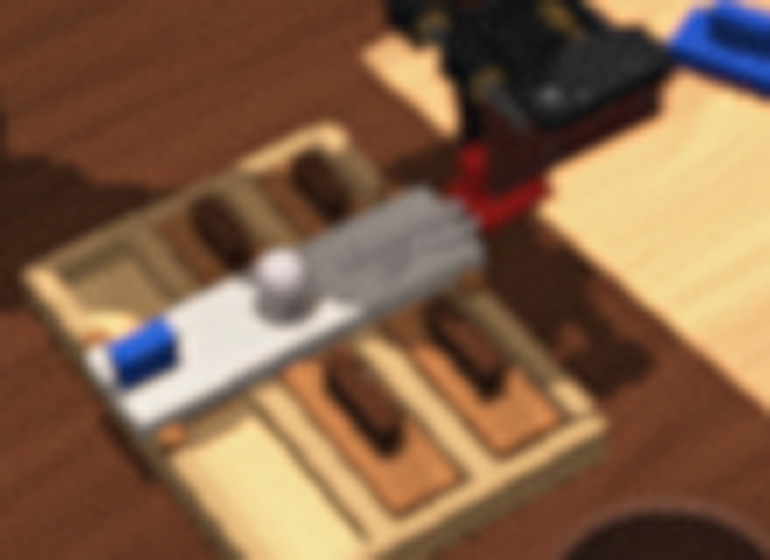

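```bash
python3 - <<'E'
from h import *
o=manip.observe(); Rm=R.from_quat(o["ee_rot"]).as_matrix()
u=np.array([np.cos(np.radians(-5.)),np.sin(np.radians(-5.)),0]);v=np.array([-u[1],u[0],0]);pin=np.array([.517,-.1328,0]); z=np.array([0,0,1])
for n,(x,y) in dict(side=(205,130),scene=(180,170)).items():
    c=np.load(f"pics/{n}7.npy",allow_pickle=True).item()
    im=cv2.resize(c["pixels"][y:y+80,x:x+110],None,fx=7,fy=7,interpolation=2)
    P=lambda p:tuple(int(q) for q in (proj(c,p)[0]-[x,y]+.5)*7)
    cl=lambda a,b,h:o["position"]+Rm@np.array([-.0188-a,.0004-(-b) if 0 else .0004+(-b)*-1,.0245-h])
    # clip y: tool y = -? clip x=-tool x, clip z=-tool z => clip y = +tool y
    for L in ([(-.04,-.011,.008),(-.04,.019,.008),(0,.019,.008),(0,-.011,.008)],[(-.037,-.007,.03),(-.037,.007,.03),(-.003,.007,.03),(-.003,-.007,.03)],[(0,0,.0035),(.063,0,.0035)]):
        cv2.polylines(im,[np.array([P(cl(*q)) for q in L])],len(L)>2,(0,255,0),1)
    B=[pin+a*u+b*v+.038*z for a,b in [(-.024,-.087),(.024,-.087),(.024,.087),(-.024,.087)]]
    cv2.polylines(im,[np.array([P(q) for q in B])],True,(255,0,255),1)
    T=[pin+.015*u+a*u+b*v+.026*z for a,b in [(-.113,-.081),(.113,-.081),(.113,.081),(-.113,.081)]]
    cv2.polylines(im,[np.array([P(q) for q in T])],True,(255,255,0),1)
    cv2.imwrite(f"pics/{n}7b.png",im)
E
```

```text
(no output)
```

View pics/side7b.png

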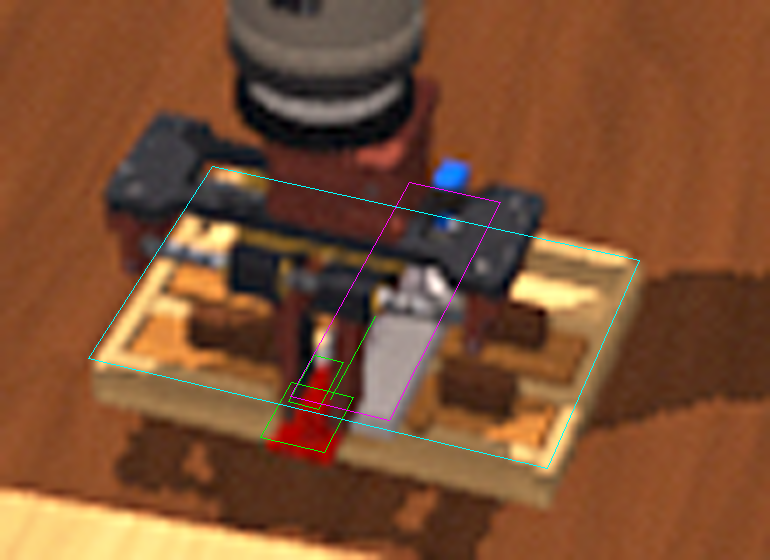

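View pics/scene7b.png

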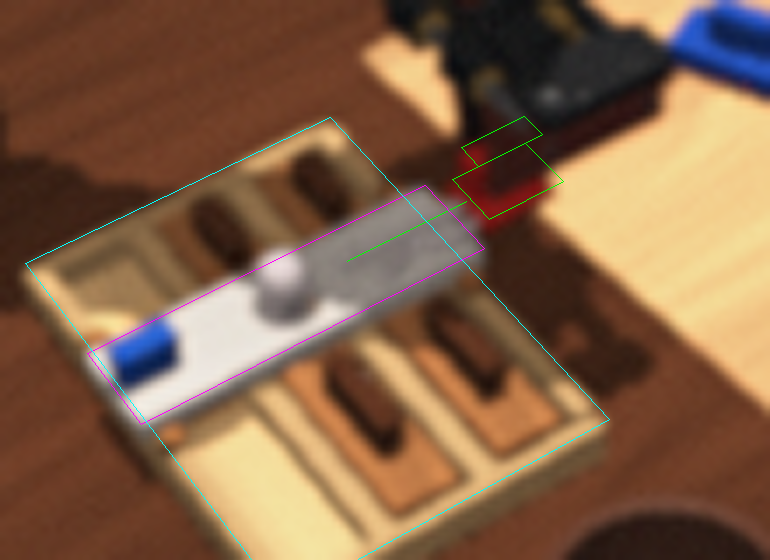

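Emit:
apply_moves --rows "-0.1 -0.2 0.2 0.2 0 0 -1; -0.1 -0.2 0.2 0.2 0 0 -1; -0.1 -0.2 0.2 0.2 0 0 -1"

```text
time_s: 36.5
position: [0.5263, -0.0233, 0.0657]
ee_rot: [0.738, 0.675, 0.0, 0.0]
force: [-0.5, -0.3, -1.1]
grip_width: 0.0137
```

Emit:
apply_moves --rows "0 0 0.1 0 0 0 -1; 0 0 0.1 0 0 0 -1; 0 0 0.1 0 0 0 -1"

```text
time_s: 36.88
position: [0.5265, -0.0232, 0.0648]
ee_rot: [0.738, 0.675, 0.0, 0.0]
force: [-0.3, 0.2, 0.6]
grip_width: 0.0139
```

Emit:
apply_moves --rows "0 0 0.1 0 0 0 -1; 0 0 0.1 0 0 0 -1; 0 0 0.1 0 0 0 -1"

```text
time_s: 37.25
position: [0.5266, -0.0231, 0.0644]
ee_rot: [0.737, 0.675, 0.0, 0.0]
force: [-1.9, -0.1, 8.6]
grip_width: 0.0141
```

```bash
python3 - <<'E'
from h import *
o=manip.observe(); print(o["position"],o["force"],o["moment"]); go(.5266,-.0232,.0655,85)
E
```

```text
[ 0.52656074 -0.02306284  0.06440664] [-1.85219193 -0.1306686   8.62899225] [-0.2295198   0.56304204 -0.06658253]
shift [-0.01  0.01 -0.11] rot [ 0.03  0.03 -0.04] dist 0.1
```

Emit:
apply_moves --rows "0 0 -0.4 0 0 0 -1; 0 0 -0.4 0 0 0 -1; 0 0 -0.4 0 0 0 -1"

```text
time_s: 37.62
position: [0.5261, -0.0233, 0.0675]
ee_rot: [0.738, 0.675, -0.0, -0.0]
force: [0.9, -0.6, -1.5]
grip_width: 0.0135
```

```bash
cat > ov.py <<'E'
from h import *
import sys
k=sys.argv[1]; g=float(sys.argv[2])
o=manip.observe(); Rm=R.from_quat(o["ee_rot"]).as_matrix(); print(o["position"],o["force"])
for n,(x,y) in dict(side=(205,130),scene=(180,170)).items():
    c=cam(n); c0=c["pixels"][y:y+80,x:x+110]
    im=cv2.resize(c0,None,fx=7,fy=7,interpolation=2)
    P=lambda p:tuple(int(q) for q in (proj(c,p)[0]-[x,y]+.5)*7)
    cl=lambda a,b,h:o["position"]+Rm@np.array([-.0188-a,.0004+b,g-h])
    cv2.imwrite(f"pics/{n}{k}.png",im)
    for L in ([(-.04,-.011,.008),(-.04,.019,.008),(0,.019,.008),(0,-.011,.008)],[(-.037,-.007,.03),(-.037,.007,.03),(-.003,.007,.03),(-.003,-.007,.03)],[(0,0,.0035),(.063,0,.0035)]):
        cv2.polylines(im,[np.array([P(cl(*q)) for q in L])],len(L)>2,(0,255,0),1)
    cv2.imwrite(f"pics/{n}{k}b.png",im)
E
python3 ov.py 8 .0267
```

```text
[ 0.52614325 -0.02326561  0.0674563 ] [ 0.92422291 -0.58940146 -1.49532191]
```

View pics/scene8.png

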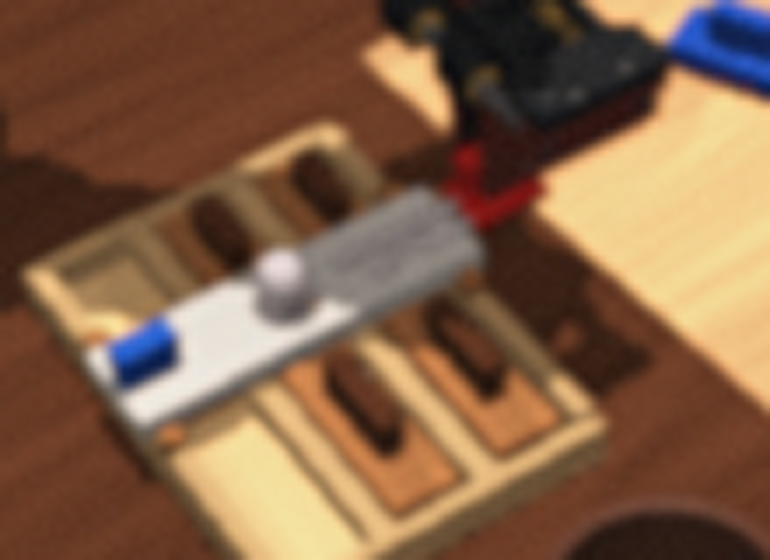

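View pics/scene8b.png

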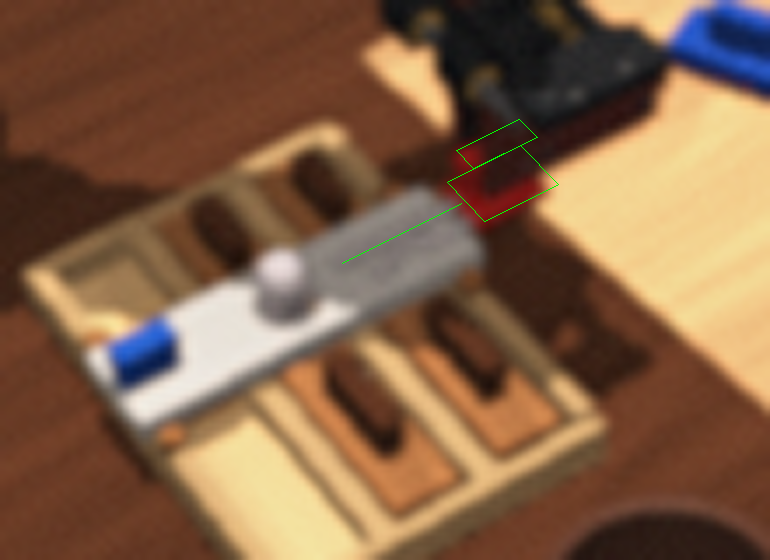

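Emit:
apply_moves --rows "-0.5 0 0 0 0 0 -1; -1 0 0 0 0 0 -1; -1.5 0 0 0 0 0 -1; -1.5 0 0 0 0 0 -1"

```text
time_s: 38.22
position: [0.5249, -0.0389, 0.0676]
ee_rot: [0.738, 0.675, -0.0, 0.0]
force: [0.4, -0.5, -0.4]
grip_width: 0.0137
```

Emit:
apply_moves --rows "-0.3 0 0 0 0 0 -1; -0.6 0 0 0 0 0 -1; -0.6 0 0 0 0 0 -1"

```text
time_s: 38.6
position: [0.5244, -0.0444, 0.0676]
ee_rot: [0.738, 0.675, -0.0, 0.0]
force: [-0.3, -0.4, -0.1]
grip_width: 0.0136
```

```bash
python3 ov.py 9 .0267; python3 - <<'E'
from h import *
c=cam("scene"); x,y=205,180
cv2.imwrite("pics/scene9c.png",cv2.resize(c["pixels"][y:y+50,x:x+60],None,fx=12,fy=12,interpolation=2))
E
```

```text
[ 0.52440403 -0.04442043  0.06761798] [-0.30182503 -0.44856966 -0.12953953]
```

View pics/scene9c.png

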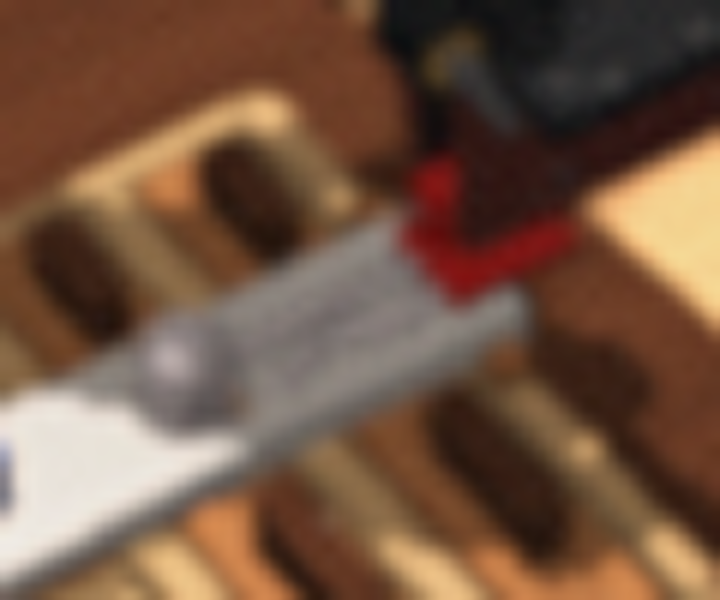

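View pics/side9.png

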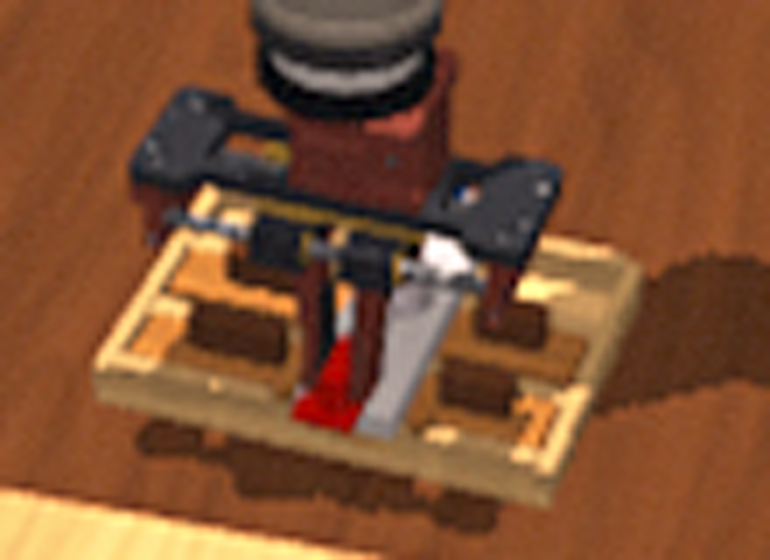

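Emit:
apply_moves --rows "-0.4 0 0 0 0 0 -1; -0.8 0 0 0 0 0 -1; -1.2 0 0 0 0 0 -1; -1.2 0 0 0 0 0 -1"

```text
time_s: 39.25
position: [0.5233, -0.0567, 0.0676]
ee_rot: [0.738, 0.675, -0.0, 0.0]
force: [-0.9, 0.1, -0.6]
grip_width: 0.0142
```

Emit:
apply_moves --rows "-0.4 0 0 0 0 0 -1; -0.8 0 0 0 0 0 -1; -1.2 0 0 0 0 0 -1; -1.2 0 0 0 0 0 -1"

```text
time_s: 39.75
position: [0.5228, -0.0686, 0.0678]
ee_rot: [0.738, 0.675, 0.0, 0.0]
force: [2.2, -0.4, -1.9]
grip_width: 0.014
```

```bash
python3 ov.py 10 .0267; python3 - <<'E'
from h import *
c=cam("scene"); x,y=195,180
cv2.imwrite("pics/scene10c.png",cv2.resize(c["pixels"][y:y+50,x:x+60],None,fx=12,fy=12,interpolation=2))
u=np.array([np.cos(np.radians(-5.)),np.sin(np.radians(-5.)),0]);v=np.array([-u[1],u[0],0]);d=manip.observe()["position"]-np.array([.517,-.1328,0]); print("along u,v",d@u,d@v)
E
```

```text
[ 0.52284425 -0.06858349  0.06779614] [ 2.24731986 -0.38276678 -1.93808141]
along u,v 7.862895946391653e-05 0.06475443951246052
```

View pics/scene10c.png

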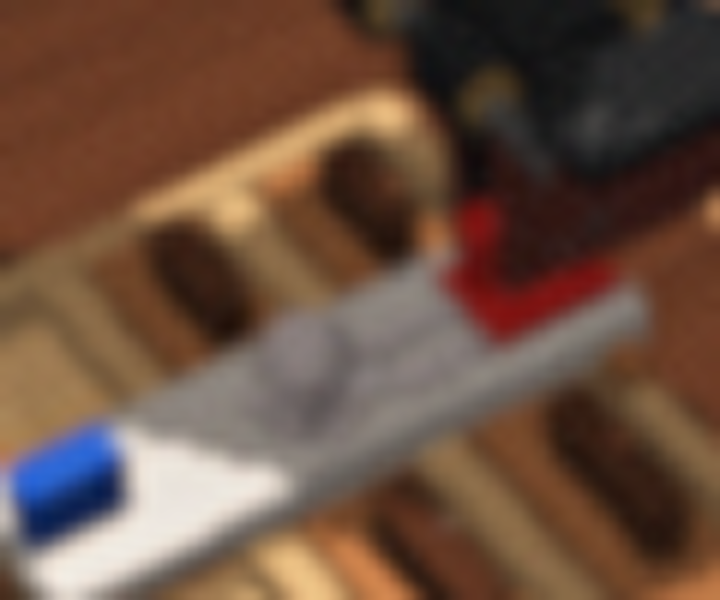

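Emit:
apply_moves --rows "-0.4 0 0 0 0 0 -1; -0.8 0 0 0 0 0 -1; -1.2 0 0 0 0 0 -1; -1.2 0 0 0 0 0 -1"

```text
time_s: 40.4
position: [0.5221, -0.0817, 0.0679]
ee_rot: [0.738, 0.675, -0.0, 0.001]
force: [3.8, -3.8, -0.5]
grip_width: 0.0138
```

Emit:
apply_moves --rows "-0.4 0 0 0 0 0 -1; -0.8 0 0 0 0 0 -1; -1.2 0 0 0 0 0 -1; -1.2 0 0 0 0 0 -1"

```text
time_s: 40.9
position: [0.5199, -0.0935, 0.0676]
ee_rot: [0.738, 0.675, -0.001, 0.0]
force: [3.3, -2.7, -0.8]
grip_width: 0.0138
```

Emit:
apply_moves --rows "-0.4 0 0 0 0 0 -1; -0.7 0 0 0 0 0 -1; -0.7 0 0 0 0 0 -1; -0.7 0 0 0 0 0 -1"

```text
time_s: 41.4
position: [0.5191, -0.0992, 0.0674]
ee_rot: [0.738, 0.675, -0.001, -0.0]
force: [1.2, -1.2, -2.1]
grip_width: 0.0137
```

```bash
python3 ov.py 11 .0267; python3 - <<'E'
from h import *
c=cam("scene"); x,y=195,180
cv2.imwrite("pics/scene11c.png",cv2.resize(c["pixels"][y:y+50,x:x+60],None,fx=12,fy=12,interpolation=2))
c=cam("wrist");cv2.imwrite("pics/w23.png",c["pixels"])
u=np.array([np.cos(np.radians(-5.)),np.sin(np.radians(-5.)),0]);v=np.array([-u[1],u[0],0]);d=manip.observe()["position"]-np.array([.517,-.1328,0]); print("along u,v",d@u,d@v)
E
```

```text
[ 0.51911941 -0.09923429  0.06742002] [ 1.20137704 -1.15534264 -2.12457966]
along u,v -0.000676413423557858 0.0337108561188521
```

View pics/scene11c.png

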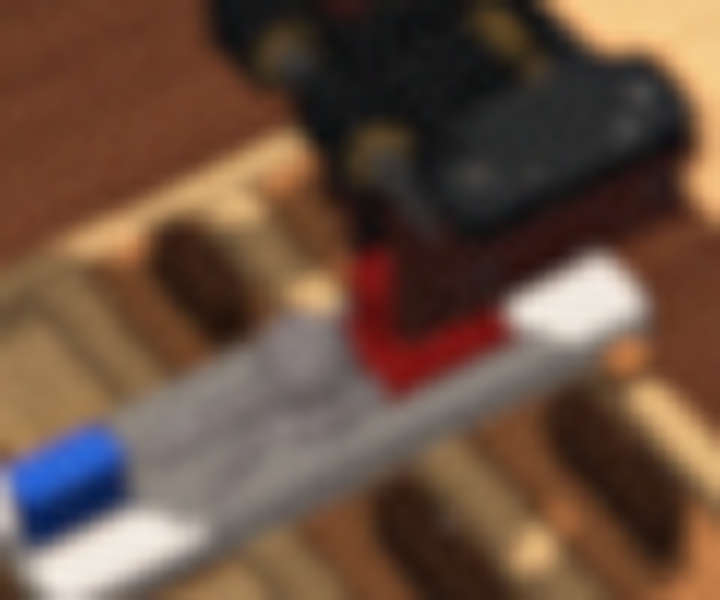

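View pics/w23.png

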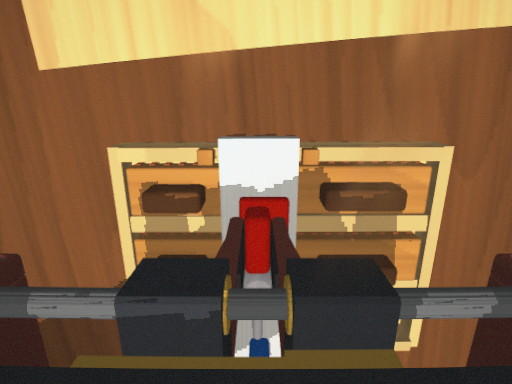

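Emit:
apply_moves --rows "-0.15 0 0 0 0 0 -1; -0.15 0 0 0 0 0 -1; -0.15 0 0 0 0 0 -1"

```text
time_s: 41.98
position: [0.5195, -0.1, 0.0677]
ee_rot: [0.737, 0.675, 0.0, -0.0]
force: [1.1, 1.3, -1.5]
grip_width: 0.0139
```

Emit:
apply_moves --rows "0 0 0 0 0 0 -0.4; 0 0 0 0 0 0 -0.4; 0 0 0 0 0 0 -0.4; 0 0 -3 0 0 0 -0.4; 0 0 -8 0 0 0 0; 0 0 -11 0 0 0 0; 4 0 -14 0 0 0 0; 8 0 -14 0 0 0 0; 8 0 -14 0 0 0 0"

```text
time_s: 43.1
position: [0.5266, -0.0172, 0.2085]
ee_rot: [0.736, 0.677, 0.001, 0.0]
force: [-0.8, -0.3, -1.5]
grip_width: 0.044
```

```bash
python3 ov.py 12 .0267; python3 - <<'E'
from h import *
print(manip.observe()["position"])
c=cam("wrist");cv2.imwrite("pics/w24.png",c["pixels"]);np.save("pics/c24.npy",c,allow_pickle=True)
E
```

```text
[ 0.52661341 -0.01719837  0.2084892 ] [-0.80638009 -0.32256151 -1.46934054]
[ 0.52624647 -0.02093918  0.20745906]
```

View pics/w24.png

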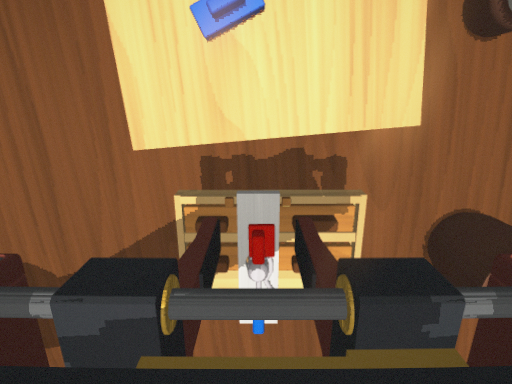

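View pics/scene12.png

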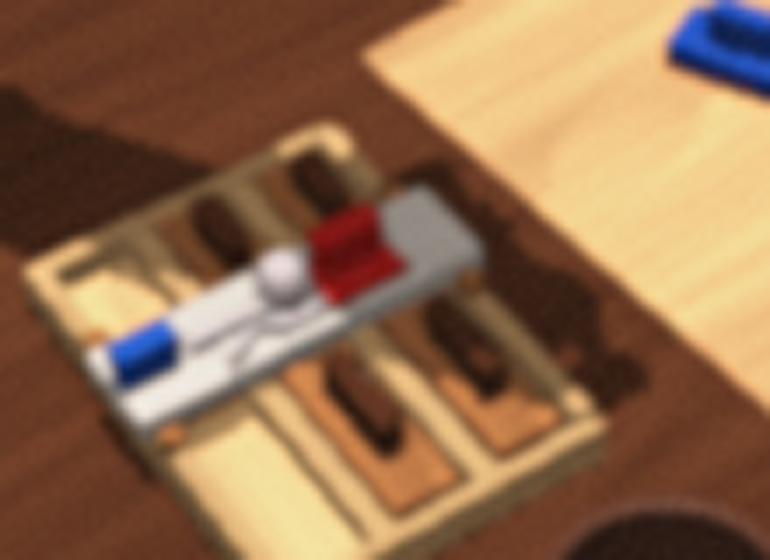

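View pics/side12.png

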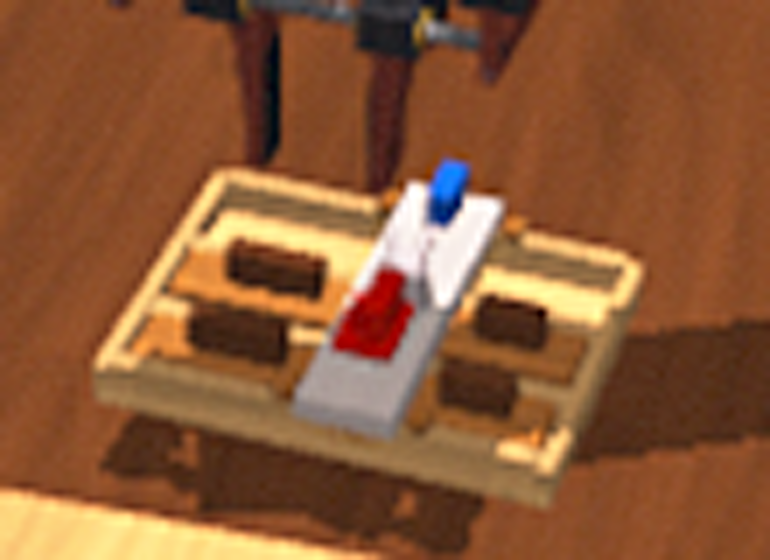

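Emit:
apply_moves --rows "-5 0 0 0 0 0 0; -10 0 0 0 0 0 0; -14 0 0 0 0 0 0; -14 0 0 0 0 0 0; -14 0 0 0 0 0 0; -14 0 0 0 0 0 0"

```text
time_s: 44.0
position: [0.5142, -0.1591, 0.2076]
ee_rot: [0.737, 0.676, 0.0, -0.0]
force: [-0.3, 0.5, 0.3]
grip_width: 0.0435
```

```bash
python3 - <<'E'
from h import *
c=cam("wrist");cv2.imwrite("pics/w25.png",c["pixels"]);np.save("pics/c25.npy",c,allow_pickle=True)
cv2.imwrite("pics/w25a.png",cv2.resize(c["pixels"][20:180,150:350],None,fx=4,fy=4,interpolation=3))
cv2.imwrite("pics/scene13.png",cam("scene")["pixels"])
E
```

```text
(no output)
```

View pics/w25a.png

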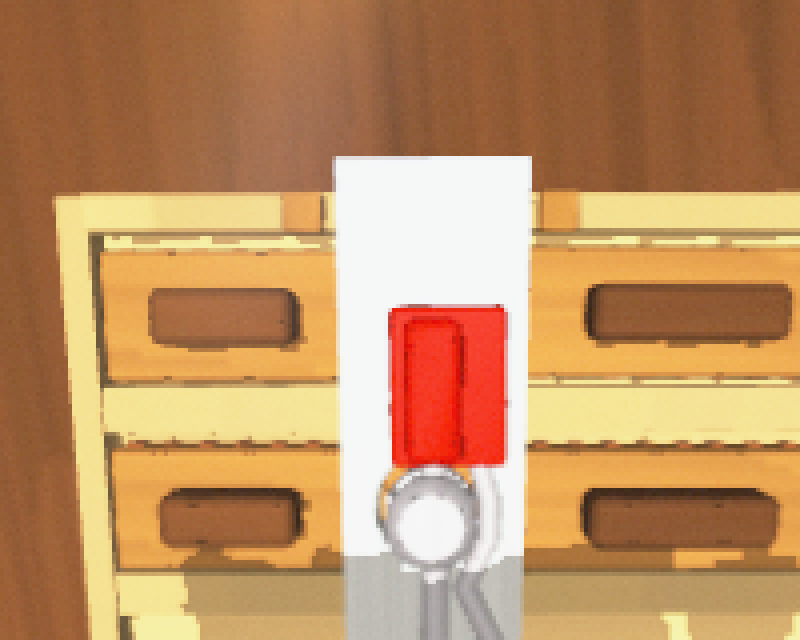

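View pics/scene13.png

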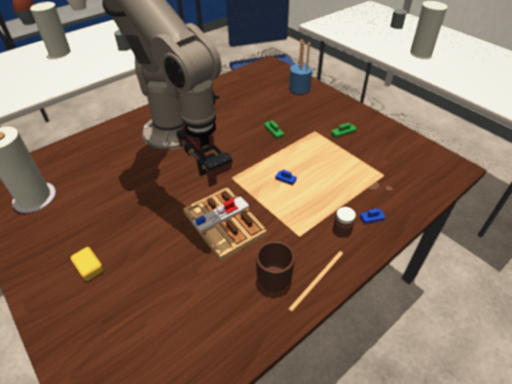

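```bash
python3 - <<'E'
from h import *
c=np.load("pics/c25.npy",allow_pickle=True).item()
f=lambda x,y:(150+x/4,20+y/4)
pin=ray2plane(c,f(431,519),.0615)[0]; fr=ray2plane(c,f(433,466),.049)[0]; fr2=ray2plane(c,f(433,466),.046)[0]
print("pin",pin,"grip front",fr,fr2,"gap (14 nominal)",np.linalg.norm(pin[:2]-fr[:2]),np.linalg.norm(pin[:2]-fr2[:2]))
e=ray2plane(c,[f(334,156),f(532,156)],.038).mean(0); print("bar end dist from pin (87)",np.linalg.norm(e[:2]-pin[:2]))
o=manip.observe(); print(o["time_s"],o["qd"].round(3))
E
```

```text
pin [ 0.51685619 -0.13106511  0.0615    ] grip front [ 0.51837071 -0.11967623  0.049     ] [ 0.51834919 -0.12004379  0.046     ] gap (14 nominal) 0.011489147730228222 0.011121989386475054
bar end dist from pin (87) 0.08618657354703592
44.1 [-0.002 -0.     0.003 -0.002 -0.002  0.001  0.001]
```

```bash
python3 -c "
from bench import manip
print(manip.sign_off())"
```

```text
the job is handed in; nothing more can be done
None
```

I packed the tray and handed the job in at about 44 s. No verdict was reported, so the result rests on my own picture checks.

- **Stamps:** Four stamps were on the table, two long and two short. Each lies flat in a pocket of its own length, in the middle and +y pockets of its row. In my last pictures no wooden stamp was left on the table. I did not measure the distance to the pocket centres after placing; the pictures showed each stamp inside its pocket.
- **Keeper bar:** It sits over the pin with its ends in the notches. The bar's end measured 86 mm from the pin, where 87 mm is expected.
- **Clip:** It went through the cross hole from the side away from the rib, with at most about 5 N of push. The last close view shows its hollow round the shank.
- **Disagreement on the clip:** The gap from grip front to pin axis measured about 11.5 mm, where home is 14 mm and the stop is at 12 mm. That puts the clip about 2 mm past home, within the 8 mm limit. Part of the difference is likely camera error.
- **One correction on the way:** The clip sat about 2 mm lower in the grip than I had assumed. I found this by lowering its leg onto the bar (about 9 N) and raised it before inserting.
- **Left alone:** I never reached for the pot, jar, yellow block or the blue and green look-alikes, and in the final overview picture they look unmoved. The arm stood clear of everything at hand-in.

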